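# Shut down and clear the casting table

### The arm

A 6-joint arm with a two-finger parallel gripper is mounted at the origin on the work surface. World frame = base frame: x ahead of the robot, y to its left, z up, the work surface at z = 0. Lengths are in mm, angles in rad, forces in N, time in s.
With the tool pointing down it reaches from about 350 to 875 mm from the base axis. Payload 4.2 kg.
Tool frame: the origin (TCP) lies between the finger pads; the fingertips stand 22 mm ahead of it and the grasp point (between the pads) lies 3 mm ahead of it; x points along the fingers, z is the direction in which the jaws open and shut, and the axes are right-handed (so a half turn about x gives the same grasp; the last joint's range is limited). The gripper opens to 85 mm and grips with 20 to 120 N. Pads are 22 mm wide; open, the fingers measure 114 mm over their backs; the gripper's body (76 mm by 85 mm) begins 54 mm behind the grasp point. The pads swing forward as they close: fully open they stand 13 mm farther back than shut.
Start: joints at [-0.943, 0.385, 0.008, 0, -1.194, -0.259], TCP at [225.324, -582.948, 253.312] pointing down, gripper open.
Joint ranges: [-3.14, 3.14], [-1.21, 2.06], [-1.07, 1.41], [-3.16, 2.05], [-2.99, -0.16], [-3.1, 3.1]. Speed limits (rad/s): [2.79, 2.79, 3.14, 3.14, 3.14, 3.14].

### API

Orientations are given as [roll, pitch, yaw] about the fixed x, y, z axes, in that order (R = Rz(yaw) Ry(pitch) Rx(roll)).
In Python, from bench import env, optics, job, recognise, mark_of gives the robot as it stands.
- The arm moves only by the tool step_arm, never from a script. Its argument "moves" is a list of rows, each a list of 3 entries, a list of its own where there are three numbers: the turn, a rotation vector about the tool's x, y, z in rad, then the shift along the tool's x, y, z in mm, then the closure in counts, from 0 (fully open) to 255 (shut). A call has exactly 8 rows; each row is the pose to reach, as a shift and turn from the pose commanded when the call began, along the tool's axes at that moment; what a row does not reach only later rows make up. A row lasts 1/8 s, in which the tool goes at most 62.5 mm and 10.7 degrees, less where a joint would pass 70% of its speed; a pose out of reach is approached as far as the arm can. A call with a gripper value outside its range is refused whole. The fingers move at their own pace and stop on an object; "force" is the grip in N (left out, the last holds). Time passes only in rows, so rows that repeat a pose let the fingers close, or fill a call up. It gives the time, the measured TCP pose, the force and the opening at its end, in the units of the state.
- env.sense(): the state, without advancing time (a new reading comes with each control period).
- optics.grab_frame(name): name is "scene" or "side" or "wrist"; returns (picture, depth): 384x512x3 uint8, red, green, blue; 384x512 float32, mm along the optical axis (not along the pixel's ray), 0 where there is no reading.
- optics.camera_info(name): a dict with "fx", "fy", "cx", "cy" (pixels), "dist_coeffs" ([k1, k2, p1, p2, k3] as OpenCV has them; the pictures are not rectified), "R" (3x3) and "t" (3): a world point X has camera coordinates R X + t. Camera axes: x right, y down, z forward; pixel columns grow to the right and rows downward; lengths in mm; the calibration is good to about 2 mm. A picture is of the moment at which its call begins: read the wrist's pose just before it. camera_info takes no time and is no camera call; for the wrist camera it gives the pose at the moment of the call.
- job.sign_off(): hands the job in, once; it reports no verdict.
Trained networks look in the newest picture that a camera, given by its name, has taken for a name from the list of things; names that differ only in an ending like _2 or _b are one class to them, and where a whole thing is asked for, a point or a joint stands for the part that bears it (a point fixed in the world has none). Each returns a list of dicts, best first, with "score" (0 to 1); they miss things now and then, are a little off and sometimes report something else, mostly with a low value. They report only what shows in the picture. A call takes as long as a camera call.
- recognise(camera, target): "xyz" ([x, y, z] in mm, in the coordinates of the camera as it stood for that picture, good to about 4 mm: the middle of the surface that is visible of it).
- mark_of(camera, target): "xyz" ([x, y, z] in mm, in the coordinates of the camera as it stood for that picture, good to about 4 mm: a listed point, or the origin of a listed thing).
The state is a dict: "t": time; "qpos": joint angles; "joint_vel": joint speeds; "joint_efforts": joint torques, N m; "tool_pos": TCP position; "eef_rot": TCP orientation; "ft_force": force on the tool from outside, world axes, zero at the start; "torque": the same for the moment, N m; "width": opening from 0.0 (shut) to 1.0 (fully open).
Only numpy, scipy, OpenCV 4.12 (cv2) and the standard library are available. Lean on these libraries where they do the work, as an engineer would, in place of code of your own. Each camera call takes 0.05 s, during which the arm holds its last target.

### The job

Shut down and clear the vibrating casting table: first turn the vibration knob fully anticlockwise to off, then slide the red-handled clamp fully back towards you to its stop, and lift every concrete bar off the bed to lie flat and wholly on the wooden pallet, side by side and not stacked. After that take the orange sponge float and sweep all the broken concrete on the board into the red trough with it, never touching the scraps with the fingers, and set the float back down on its rubber mat, sponge underneath. Leave the blue mould and the yellow bottle where they are.

Things in the scene. Friction and masses are not known exactly. Their poses are not given: they have to be found in the camera images.
- machine: Casting table, fixed: cream board, top 60 mm above the origin, local x (away) -140 to 120, y (left) -190 to 190 mm. Scrap area: y -190 to -7, side walls 25 mm high, ends open; red trough beyond its far edge. Clamp bed on the left: bars lie along x, centred near x 40, y 60 and 140 mm, between 8 mm high ribs 27 mm either side of each centre line; far fence 45 mm high at x 105.
- trough_in (a point): Centre of the inner floor of the red scrap trough (inside 130 (x) by 194 (y) mm), fixed to the far edge of the table; axes as the table. Its near wall's top is 10 mm below the board's surface, its other walls rise 79 mm above this point.
- knob (a joint): Vibration knob, rad: 0 = fully anticlockwise seen from above, at its end stop (off); grows clockwise to 4.4.
- knob_grip (a point): On the knob's upright axis, at the height to grip: black knob 52 mm across with a grip bar 49 mm long (along this point's x), 14 mm wide, 32 mm high, its top 7 mm above this point. Turns with the knob; white pointer at the -x end. The red dot on the box marks off.
- panel: Grey control box 100 by 90 by 50 mm that carries the knob, fixed; stands on the left or on the right; origin at the centre of its underside.
- clamp (a joint): Clamp carriage on the bed, m: 0 = fully forward over the bars, 0.07 = slid fully back towards the robot (table's local -x), at its end stop.
- clamp_handle (a point): Centre of the clamp's red upright handle plate: 76 mm along y, 18 mm thick along x, free for 35 mm below this point and 15 mm above. The grey block below is 165 (y) by 28 mm, 53 mm high over the board; its 24 mm lip overhangs the bars' near ends 3 mm above them: they cannot be lifted until it is back. Axes as the table.
- pallet_top (a point): Centre of the slatted top of the small wooden pallet, 180 (x) by 200 (y) mm, 40 mm high, fixed, on the left of the table. Battens 6 mm wide rise 10 mm above the top along its two edges at y -100 and +100; 188 mm lies between them.
- mat_top (a point): Centre of the top of the black rubber mat, 200 (x) by 160 (y) by 4 mm, fixed, on the right of the table.
- float: Sponge float: orange sponge 115 (x) by 48 (y) by 32 mm under a black plate (top at 39 mm), wooden handle bar above it, 96 mm along x, 24 mm thick, from 61 to 83 mm height; 250 g. Origin at the centre of the sponge's underside.
- bar1: Cast concrete bar, grey, 120 (x) by 45 (y) by 42 mm, about 0.5 kg; origin at the centre of its underside. One or both may be present.
- bar1_a (a point): Centre of bar1's +x end face.
- bar1_b (a point): Centre of bar1's -x end face.
- bar2: Cast concrete bar, grey, 120 (x) by 45 (y) by 42 mm, about 0.5 kg; origin at the centre of its underside. One or both may be present.
- bar2_a (a point): Centre of bar2's +x end face.
- bar2_b (a point): Centre of bar2's -x end face.
- scrap1: Broken chunk of set concrete, 48x36x30 mm, about 100 g; origin at its centre. Three to five are present.
- scrap2: Broken chunk of set concrete, 44x38x34 mm, about 100 g; origin at its centre. Three to five are present.
- scrap3: Broken chunk of set concrete, 46x34x28 mm, about 100 g; origin at its centre. Three to five are present.
- scrap4: Broken chunk of set concrete, 42x38x32 mm, about 100 g; origin at its centre. Three to five are present.
- scrap5: Broken chunk of set concrete, 48x34x34 mm, about 100 g; origin at its centre. Three to five are present.
- ringmould: Bystander: round blue mould filled with concrete, 116 mm across, 67 mm high; origin at the centre of its underside.
- oil: Bystander: yellow bottle, 64 mm across, 160 mm high; origin at the centre of its underside.

How it is judged (in metres and radians):
On the way, in this order (a step that is already met when the one before it is completed fails the run):
1. the vibration knob is fully anticlockwise (off) (value of joint knob below 0.08 rad), for 0.2 s.
2. the clamp is slid fully back to its stop, the knob still off (value of joint knob below 0.08 rad and value of joint clamp above 0.066 m), for 0.2 s.
3. every bar lies flat and wholly on the pallet, let go (x of bar1_a in the frame of pallet_top between -0.093 and 0.093 m and y of bar1_a in the frame of pallet_top between -0.1 and 0.1 m and x of bar1_b in the frame of pallet_top between -0.093 and 0.093 m and y of bar1_b in the frame of pallet_top between -0.1 and 0.1 m and z of bar1 in the frame of pallet_top between -0.008 and 0.008 m and angle between each of bar1, bar2's own z axis and vertical below 0.12 rad and linear speed of each of bar1, bar2 below 0.03 m/s and contact force between the fingers and bar1 below 0.3 N and x of bar2_a in the frame of pallet_top between -0.093 and 0.093 m and y of bar2_a in the frame of pallet_top between -0.1 and 0.1 m and x of bar2_b in the frame of pallet_top between -0.093 and 0.093 m and y of bar2_b in the frame of pallet_top between -0.1 and 0.1 m and z of bar2 in the frame of pallet_top between -0.008 and 0.008 m and contact force between the fingers and bar2 below 0.3 N), for 0.3 s.
4. all the scraps are in the trough, the float still off its mat (x of scrap1 in the frame of trough_in between -0.067 and 0.067 m and y of scrap1 in the frame of trough_in between -0.098 and 0.098 m and z of each of scrap1, scrap2, scrap3, scrap4, scrap5 in the frame of trough_in below 0.075 m and x of scrap2 in the frame of trough_in between -0.067 and 0.067 m and y of scrap2 in the frame of trough_in between -0.098 and 0.098 m and x of scrap3 in the frame of trough_in between -0.067 and 0.067 m and y of scrap3 in the frame of trough_in between -0.098 and 0.098 m and x of scrap4 in the frame of trough_in between -0.067 and 0.067 m and y of scrap4 in the frame of trough_in between -0.098 and 0.098 m and x of scrap5 in the frame of trough_in between -0.067 and 0.067 m and y of scrap5 in the frame of trough_in between -0.098 and 0.098 m and distance between float and mat_top above 0.1 m), for 0.2 s.
At the end, for the whole second after the job is handed in: Knob within 0.08 rad of its off stop, clamp within 4 mm of its back stop; bars released, at rest, flat (0.12 rad) on the pallet, both ends within its edges (3 mm); scraps in the trough; float at rest on its mat, sponge down, within 60 mm of its centre in x and y (all of step 2 and all of step 3 and x of scrap1 in the frame of trough_in between -0.067 and 0.067 m and y of scrap1 in the frame of trough_in between -0.098 and 0.098 m and z of each of scrap1, scrap2, scrap3, scrap4, scrap5 in the frame of trough_in below 0.075 m and x of scrap2 in the frame of trough_in between -0.067 and 0.067 m and y of scrap2 in the frame of trough_in between -0.098 and 0.098 m and x of scrap3 in the frame of trough_in between -0.067 and 0.067 m and y of scrap3 in the frame of trough_in between -0.098 and 0.098 m and x of scrap4 in the frame of trough_in between -0.067 and 0.067 m and y of scrap4 in the frame of trough_in between -0.098 and 0.098 m and x of scrap5 in the frame of trough_in between -0.067 and 0.067 m and y of scrap5 in the frame of trough_in between -0.098 and 0.098 m and x of float in the frame of mat_top between -0.06 and 0.06 m and y of float in the frame of mat_top between -0.06 and 0.06 m and z of float in the frame of mat_top between -0.01 and 0.01 m and angle between float's own z axis and vertical below 0.12 rad and linear speed of float below 0.03 m/s); the robot touches nothing.
It fails at once if the fingers touch a scrap (over 2 N) (contact force between the fingers and scrap1 above 2 N or contact force between the fingers and scrap2 above 2 N or contact force between the fingers and scrap3 above 2 N or contact force between the fingers and scrap4 above 2 N or contact force between the fingers and scrap5 above 2 N).
It fails at once if the blue mould or the bottle is moved by more than 30 mm (distance of any of ringmould, oil from where it was at the start of the episode above 0.03 m).
Of bar1, bar2 only 1 to 2 are there at a start; the rules pass over those that are not, and their reading is None.
Of scrap1, scrap2, scrap3, scrap4, scrap5 only 3 to 5 are there at a start; the rules pass over those that are not, and their reading is None.
At some moment in a run one of bar1, bar2, float may be knocked a few centimetres aside while the robot is not near it.
Once in a run the grip may slacken for a moment while it holds something.
It also fails if it takes over 208 s, if anything falls off the work surface, if the arm or the gripper's body presses on something with over 40 N, if the wrist force passes 120 N, or if a joint passes its speed limit or range.

## Working session

There is one attempt and no reset: what is moved stays moved. The work goes in short steps, Python scripts to look and compute and a tool call to move; the robot and the scene stay as the last step left them, time stands still between calls to the robot, and variables do not carry over. Pictures are saved under pics/ and viewed, and the job is handed in when it is done.

Besides the shell and the picture viewer there is one more tool, called after "Emit:" as name([rows], argument=value, ...), one row to a line, values as JSON. step_arm: Moves the arm, as the interface text tells. Its arguments: {"type":"object","properties":{"moves":{"type":"array","items":{"type":"array"}},"force":{"type":"number"}},"required":["moves"]}

```bash
ls; mkdir -p pics
cat > h.py <<'E'
import numpy as np, cv2
from bench import env, optics, job, recognise, mark_of
from scipy.spatial.transform import Rotation as Ro
def grab(n,name):
    p,d=optics.grab_frame(n); cv2.imwrite('pics/'+name+'.png',p[:,:,::-1]); return p,d
def c2w(cam,x,ci=None):
    ci=ci or optics.camera_info(cam); R=np.array(ci['R']);t=np.array(ci['t']);return R.T@(np.array(x)-t)
def cloud(cam,d,ci=None):
    ci=ci or optics.camera_info(cam)
    K=np.array([[ci['fx'],0,ci['cx']],[0,ci['fy'],ci['cy']],[0,0,1]])
    v,u=np.mgrid[0:384,0:512]
    uv=np.stack([u.ravel(),v.ravel()],1).astype(np.float64)[:,None]
    n=cv2.undistortPoints(uv,K,np.array(ci['dist_coeffs'],float))[:,0]
    P=np.c_[n,np.ones(len(n))]*d.ravel()[:,None]
    W=(P-np.array(ci['t']))@np.array(ci['R'])
    W[d.ravel()==0]=np.nan
    return W.reshape(384,512,3)
E
python3 - <<'E'
from h import *
s=env.sense();print(s)
for n in ['scene','side','wrist']:
    p,d=grab(n,n+'0'); np.savez('/tmp/%s0.npz'%n,p=p,W=cloud(n,d))
    ci=optics.camera_info(n);print(n,-np.array(ci['R']).T@ci['t'],ci['fx'])
E
```

```text
pics
{'t': 0.0, 'qpos': array([-9.43428380e-01,  3.85582626e-01,  6.64137664e-03, -4.71981388e-04,
       -1.19398673e+00, -2.58631195e-01]), 'joint_vel': array([-0.0007996 ,  0.00126134, -0.00032749,  0.0025992 , -0.00094616,
       -0.00131336]), 'joint_efforts': array([ 4.22738258e-04, -3.92292666e+01,  1.88408464e+01,  4.18643296e+00,
       -4.68039842e-03,  4.86446893e-06]), 'tool_pos': array([ 225.12047047, -582.49009191,  252.2158784 ]), 'eef_rot': array([0.05575644, 1.56862001, 1.99511538]), 'ft_force': array([ 0.15760365, -0.33337748,  0.53442985]), 'torque': array([-0.00404203, -0.02457581,  0.01222792]), 'width': 0.9978999433906005}
scene [1177.69021371 -455.02506538  908.93201182] 429.146287878708
side [350.54990831 858.40794362 868.72261784] 366.2454212036971
wrist [ 150.88224992 -612.62939049  373.25399478] 281.2787986851167
```

View pics/scene0.png

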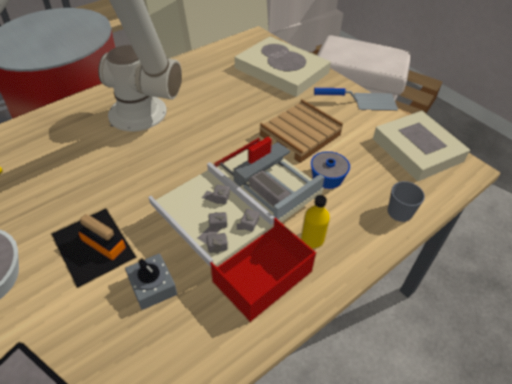

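View pics/side0.png

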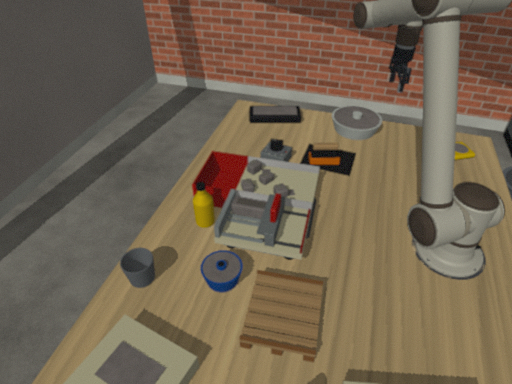

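View pics/wrist0.png

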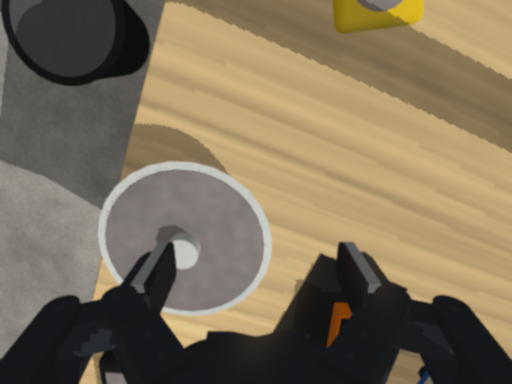

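Run:
```python
from h import *
for n in ['scene','side']:
    optics.grab_frame(n)
    for t in ['machine','trough_in','knob_grip','panel','clamp_handle','pallet_top','mat_top','float','bar1','bar1_a','bar1_b','scrap1','ringmould','oil']:
        print(n,t,[(round(r['score'],2),c2w(n,r['xyz']).round(0).tolist()) for r in mark_of(n,t)][:8])
print(env.sense()['t'])
```

```text
scene machine [(0.74, [580.0, 14.0, -1.0])]
scene trough_in [(0.35, [630.0, 295.0, -1.0])]
scene knob_grip [(0.72, [628.0, -303.0, 86.0]), (0.61, [446.0, -338.0, 3.0]), (0.34, [431.0, -364.0, 6.0])]
scene panel [(0.78, [632.0, -300.0, -2.0])]
scene clamp_handle [(0.83, [530.0, 112.0, 147.0]), (0.27, [630.0, 294.0, 1.0])]
scene pallet_top [(0.85, [436.0, 371.0, 40.0])]
scene mat_top []
scene float [(0.63, [447.0, -341.0, 4.0])]
scene bar1 [(0.94, [616.0, 78.0, 65.0])]
scene bar1_a [(0.75, [533.0, 114.0, 149.0])]
scene bar1_b [(0.75, [533.0, 114.0, 149.0])]
scene scrap1 [(0.94, [672.0, -132.0, 73.0]), (0.86, [660.0, -27.0, 78.0]), (0.63, [611.0, -90.0, 71.0]), (0.53, [544.0, -33.0, 78.0])]
scene ringmould [(0.88, [630.0, 292.0, -0.0])]
scene oil [(0.55, [764.0, 102.0, 4.0])]
side machine [(0.56, [572.0, 13.0, -4.0])]
side trough_in [(0.84, [771.0, -78.0, 6.0])]
side knob_grip [(0.68, [629.0, -297.0, 87.0])]
side panel [(0.6, [625.0, -304.0, 3.0]), (0.3, [769.0, -80.0, 4.0])]
side clamp_handle [(0.62, [529.0, 106.0, 151.0])]
side pallet_top [(0.92, [437.0, 365.0, 37.0]), (0.57, [526.0, 108.0, 150.0])]
side mat_top [(0.78, [427.0, -362.0, 6.0])]
side float [(0.91, [439.0, -340.0, 5.0])]
side bar1 [(0.56, [614.0, 73.0, 61.0])]
side bar1_a []
side bar1_b []
side scrap1 [(0.72, [547.0, -32.0, 73.0]), (0.63, [662.0, -26.0, 75.0]), (0.58, [609.0, -91.0, 75.0]), (0.55, [662.0, -132.0, 76.0])]
side ringmould [(0.63, [626.0, 292.0, -0.0])]
side oil [(0.76, [760.0, 100.0, 1.0])]
1.65
```

Run:
```python
from h import *
a=[]
for n in ['scene','side']:
    z=np.load('/tmp/%s0.npz'%n); W=z['W'];p=z['p']
    # topview x 320..900 down->up, y 480..-480 ; 1px = 1.2mm
    img=np.zeros((500,800,3),np.uint8);zb=np.full((500,800),-1e9)
    X=W.reshape(-1,3);C=p.reshape(-1,3)
    ok=np.isfinite(X[:,0]);X=X[ok];C=C[ok]
    o=np.argsort(X[:,2]);X=X[o];C=C[o]
    r=((900-X[:,0])/1.2).astype(int);c=((480-X[:,1])/1.2).astype(int)
    m=(r>=1)&(r<499)&(c>=1)&(c<799)
    for dr in(0,1):
        for dc in (0,1): img[r[m]+dr,c[m]+dc]=C[m]
    cv2.imwrite('pics/top_%s.png'%n,img[:,:,::-1])
    cr=p[120:320,100:380] if n=='scene' else p[120:300,170:370]
    cv2.imwrite('pics/crop_%s.png'%n,cv2.resize(cr,None,fx=2.8,fy=2.8,interpolation=cv2.INTER_CUBIC)[:,:,::-1])
```

```text
(no output)
```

View pics/top_scene.png

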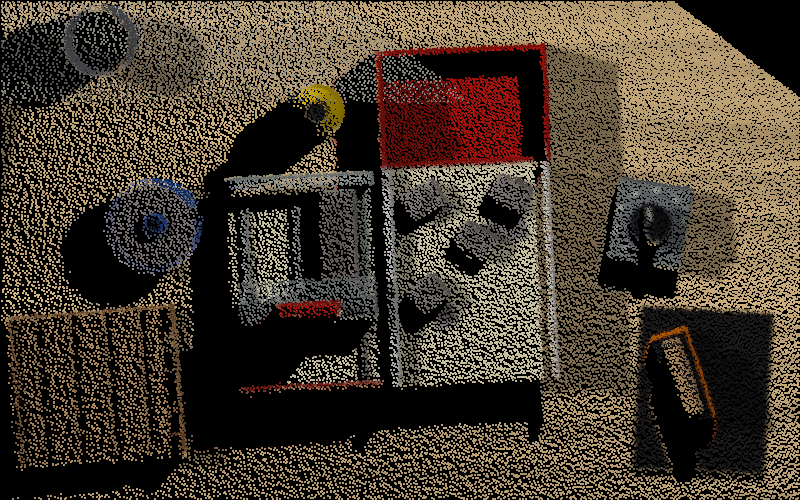

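View pics/crop_scene.png

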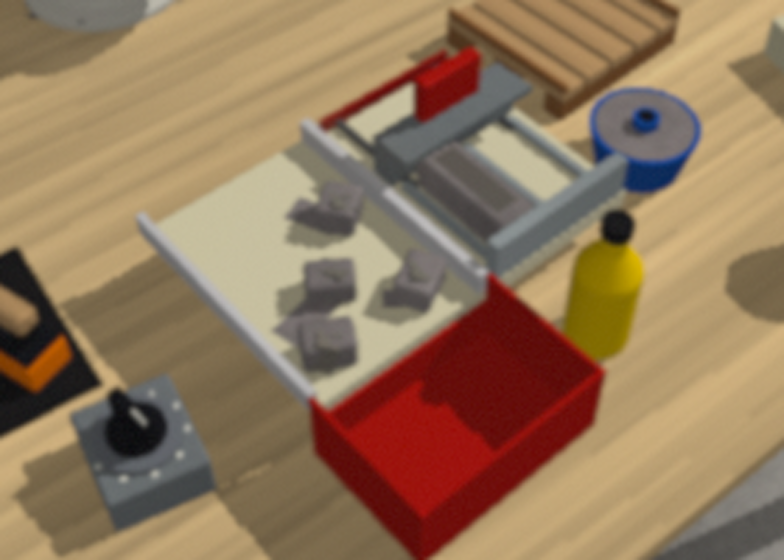

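View pics/crop_side.png

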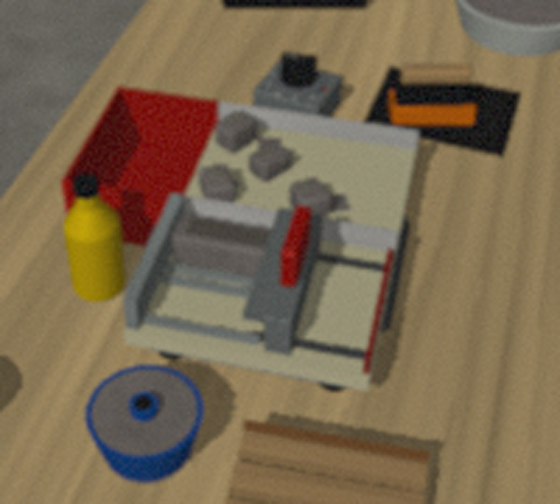

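View pics/top_side.png

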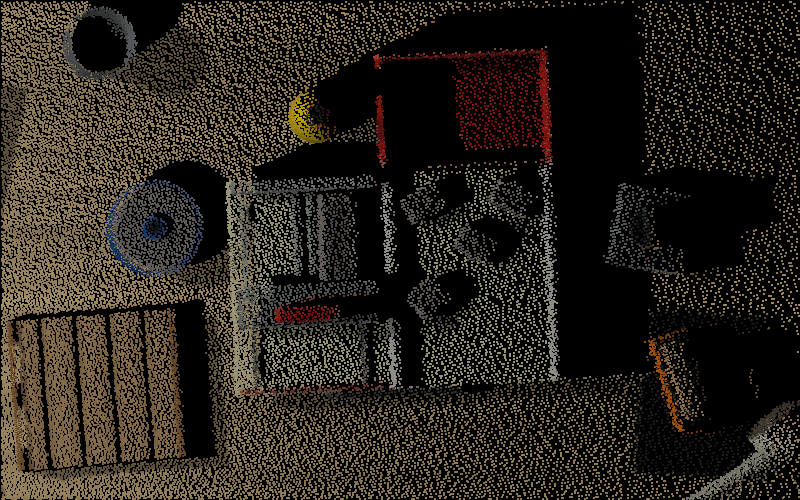

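```bash
cat >> h.py <<'E'
def pose():
    s=env.sense(); return np.array(s['tool_pos']),Ro.from_euler('xyz',s['eef_rot']).as_matrix(),s
def Rdown(yaw):
    # tool x down; jaw (z) dir horizontal at world angle yaw
    x=np.array([0,0,-1.]);z=np.array([np.cos(yaw),np.sin(yaw),0]);y=np.cross(z,x);return np.c_[x,y,z]
def go(p,yaw=None,p0=None,R0=None):
    """delta from the pose to world TCP p, jaw angle yaw (nearest mod pi)"""
    a,b,s=pose(); p0=a if p0 is None else p0; R0=b if R0 is None else R0
    cur=np.arctan2(R0[1,2],R0[0,2])
    if yaw is None: yaw=cur
    else: yaw=cur+(yaw-cur+np.pi/2)%np.pi-np.pi/2
    rv=Ro.from_matrix(R0.T@Rdown(yaw)).as_rotvec()
    sh=R0.T@(np.array(p,float)-p0)
    print('turn',rv.round(3).tolist(),'shift',sh.round(1).tolist(),'jaw',round(yaw,3),'q6',s['qpos'][5].round(2))
    return rv,sh
E
python3 - <<'E'
from h import *
p,R,s=pose();print(R.round(3))
ci=optics.camera_info('wrist');print(np.array(ci['R'])@R, R.T@(-np.array(ci['R']).T@ci['t']-p))
# fit machine
Ws=[np.load('/tmp/%s0.npz'%n) for n in('scene','side')]
X=np.concatenate([z['W'].reshape(-1,3) for z in Ws]);C=np.concatenate([z['p'].reshape(-1,3) for z in Ws]).astype(int)
ok=np.isfinite(X[:,0]);X=X[ok];C=C[ok]
def line(m,ax):
    Q=X[m];
    for _ in range(3):
        k=np.polyfit(Q[:,ax],Q[:,1-ax],1);r=Q[:,1-ax]-np.polyval(k,Q[:,ax]);Q=Q[abs(r)<max(3,1.5*r.std())]
    return k,len(Q),r.std()
m=(X[:,2]>80)&(X[:,2]<92)&(X[:,0]>450)&(X[:,0]<690)&(X[:,1]>-200)&(X[:,1]<-150)
print('right wall',line(m,0))
m=(X[:,2]>80)&(X[:,2]<92)&(X[:,0]>450)&(X[:,0]<690)&(X[:,1]>-10)&(X[:,1]<35)
print('mid wall',line(m,0))
m=(X[:,2]>97)&(X[:,2]<112)&(X[:,0]>660)&(X[:,0]<720)&(X[:,1]>10)&(X[:,1]<210)
print('fence',line(m,1),np.median(X[m],0))
board=(abs(X[:,2]-60)<4)&(X[:,1]>-170)&(X[:,1]<-20)&(X[:,0]>430)&(X[:,0]<720)
print('board z',np.median(X[board,2]),np.percentile(X[board,0],[0.5,99.5]))
red=(C[:,0]>1.8*C[:,1])&(C[:,0]>60)&(C[:,1]<70)&(C[:,2]<70)
m=red&(X[:,2]>60)&(X[:,1]>-190)&(X[:,1]<40)&(X[:,0]>700)
print('trough top z',np.percentile(X[m,2],[50,95,99]), )
m=red&(X[:,2]>100)&(X[:,1]>30);print('handle',np.median(X[m],0),np.percentile(X[m],[2,98],0))
# bar
m=(abs(X[:,2]-102)<6)&(X[:,1]>30)&(X[:,1]<200)&(X[:,0]>560)&(X[:,0]<680)
print(np.percentile(X[m],[2,98],0),m.sum())
E
```

```text
[[ 0.    -0.933 -0.36 ]
 [-0.    -0.36   0.933]
 [-1.     0.    -0.   ]]
[[-2.57566843e-04  5.19261966e-05  9.99999965e-01]
 [-3.14835560e-01 -9.49146232e-01 -3.18056484e-05]
 [ 9.49146197e-01 -3.14835557e-01  2.60816811e-04]] [-120.756734     80.12619544   -1.02883116]
right wall (array([ 4.81311596e-02, -2.07706222e+02]), 381, np.float64(2.480851989261404))
mid wall (array([  0.04899757, -17.53107585]), 434, np.float64(3.33963834209288))
fence (array([-3.86678177e-02,  6.86310803e+02]), 487, np.float64(5.1966174516253005)) [680.38712889 102.9424005  104.89327536]
board z 60.72214782005429 [440.79217158 702.78995475]
trough top z [77.44392403 87.30237692 88.40121318]
handle [533.05831515 112.59751465 153.47722077] [[514.44681082  73.90467535 118.74086447]
 [746.52921137 148.55807396 165.92916429]]
[[564.66222933  51.43192768  96.85456347]
 [678.96257959 190.00840621 107.29249569]] 1148
```

Run:
```python
from h import *
go([600,-300,260],0.05-np.pi/2)
```

```text
turn [0.319, -0.0, 0.0] shift [-6.7, -451.5, 128.9] jaw 1.621 q6 -0.26
```

Emit:
step_arm([
  [[0.319,0,0],[-7,-452,129],0],
  [[0.319,0,0],[-7,-452,129],0],
  [[0.319,0,0],[-7,-452,129],0],
  [[0.319,0,0],[-7,-452,129],0],
  [[0.319,0,0],[-7,-452,129],0],
  [[0.319,0,0],[-7,-452,129],0],
  [[0.319,0,0],[-7,-452,129],0],
  [[0.319,0,0],[-7,-452,129],0],
])

```text
t: 2.65
tool_pos: [602.6, -297.4, 260.0]
eef_rot: [-0.805, 1.571, 0.818]
ft_force: [-0.8, -0.3, -0.7]
width: 0.999
```

Run:
```python
from h import *
p,R,s=pose();print(p,s['qpos'].round(3))
im,d=grab('wrist','w1'); 
W=cloud('wrist',d);np.savez('/tmp/w1.npz',p=im,W=W)
for t in ['knob_grip','panel']:print(t,[(round(r['score'],2),c2w('wrist',r['xyz']).round(0).tolist()) for r in mark_of('wrist',t)][:8])
```

```text
[ 602.59176033 -297.43793902  260.04706716] [-0.218  0.462  0.147 -0.    -1.256 -1.3  ]
knob_grip []
panel [(0.77, [631.0, -300.0, -1.0])]
```

View pics/w1.png

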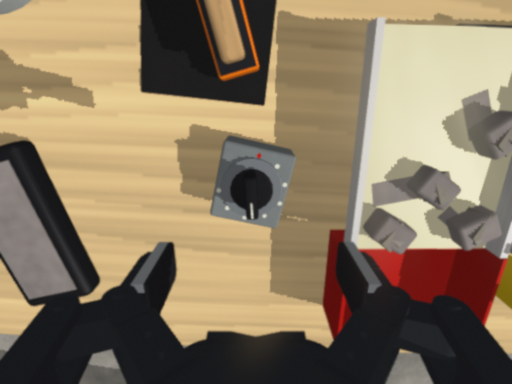

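Run:
```python
from h import *
z=np.load('/tmp/w1.npz');p=z['p'];W=z['W']
cr=p[120:240,190:310];cv2.imwrite('pics/w1c.png',cv2.resize(cr,None,fx=5,fy=5,interpolation=cv2.INTER_CUBIC)[:,:,::-1])
for u,v in [(259,156),(252,212),(250,190),(251,205),(250,180),(232,140),(294,154),(212,215),(275,226)]:
    print((u,v),W[v,u].round(1),p[v,u])
m=(W[...,2]>82)&(abs(W[...,0]-628)<40)&(abs(W[...,1]+300)<40)
Q=W[m];print(len(Q),Q.mean(0),Q[:,2].max()); 
(c,sz,a)=cv2.minAreaRect(Q[:,:2].astype(np.float32));print(c,sz,a)
cov=np.cov(Q[:,:2].T);w,v=np.linalg.eigh(cov);print(w,v[:,1],np.arctan2(v[1,1],v[0,1]))
```

```text
(259, 156) [ 594.6 -292.8   49.5] [177  37  34]
(252, 212) [ 648.4 -297.9   93.9] [179 178 166]
(250, 190) [ 622.7 -301.3   94.5] [29 30 31]
(251, 205) [ 640.  -299.4   94.2] [181 179 167]
(250, 180) [ 612.1 -301.9   92.4] [28 29 30]
(232, 140) [ 578.6 -326.2   40.9] [68 71 70]
(294, 154) [ 599.7 -243.8   -0.7] [113 105  87]
(212, 215) [ 674.  -348.3   50.6] [163 148 121]
(275, 226) [ 685.3 -266.7   50. ] [124 127 123]
13351 [ 596.42290797 -307.94975675  306.8399521 ] 334.9459364368862
(622.85498046875, -299.9951477050781) (69.7091293334961, 79.98805236816406) 0.0005492836353369057
[ 90.83172631 467.22085316] [-0.10451457  0.99452336] 1.6755021103611512
```

View pics/w1c.png

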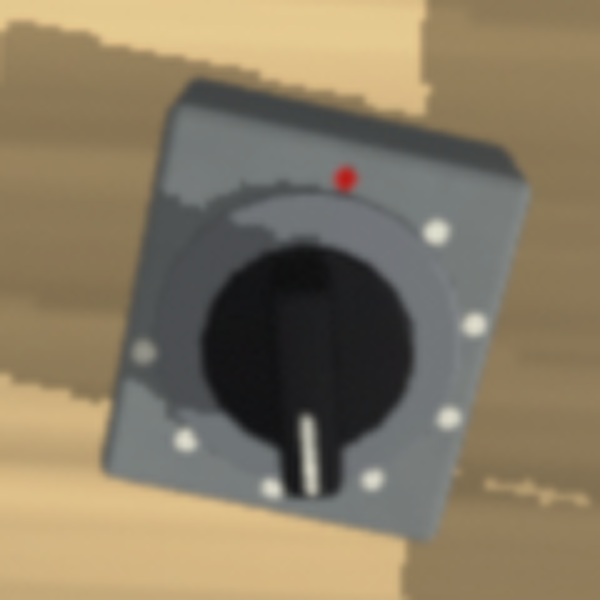

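Run:
```python
from h import *
print(pose()[0])
go([627,-300,91],0.1+np.pi/2)
```

```text
[ 601.70489558 -298.13687345  259.55642386]
turn [-0.047, 0.0, -0.001] shift [168.5, -25.3, -3.2] jaw 1.671 q6 -1.3
```

```bash
cat >> h.py <<'E'
import json,os
def cmd(turn=None,shift=None):
    """commanded pose bookkeeping: update with the last call's final row"""
    d=json.load(open('/tmp/cmd.json')); p=np.array(d['p']);R=np.array(d['R'])
    if shift is not None:
        p=p+R@np.array(shift,float); R=R@Ro.from_rotvec(turn).as_matrix()
        json.dump(dict(p=p.tolist(),R=R.tolist()),open('/tmp/cmd.json','w'))
    m,Rm,s=pose()
    print('cmd',p.round(1),'meas-cmd',(m-p).round(1),'rot err',Ro.from_matrix(R.T@Rm).as_rotvec().round(3),'w',round(s['width'],3),'F',np.round(s['ft_force'],1),'q6',s['qpos'][5].round(2),'t',s['t'])
    return p,R
E
python3 - <<'E'
from h import *
json.dump(dict(p=[225.324,-582.948,253.312],R=Rdown(np.arctan2(.9329,-.3601)).tolist()),open('/tmp/cmd.json','w'))
p,R=cmd([0.319,0,0],[-7,-452,129])
go([627,-300,91],0.1+np.pi/2,p,R)
E
```

```text
cmd [ 600.5 -299.8  260.3] meas-cmd [ 1.2  1.7 -0.8] rot err [-0.003 -0.     0.001] w 0.998 F [-0.1 -0.5 -0.5] q6 -1.3 t 2.8
turn [-0.051, 0.0, 0.0] shift [169.3, -26.4, -1.5] jaw 1.671 q6 -1.3
```

Emit:
step_arm([
  [[-0.05,0,0],[30,-26,-1.5],0],
  [[-0.05,0,0],[60,-26,-1.5],0],
  [[-0.05,0,0],[100,-26,-1.5],0],
  [[-0.05,0,0],[130,-26,-1.5],0],
  [[-0.05,0,0],[150,-26,-1.5],0],
  [[-0.05,0,0],[169,-26,-1.5],0],
  [[-0.05,0,0],[169,-26,-1.5],0],
  [[-0.05,0,0],[169,-26,-1.5],255],
], force=40)

```text
t: 3.8
tool_pos: [626.9, -300.4, 92.4]
eef_rot: [-2.14, 1.569, -0.47]
ft_force: [-0.3, -0.1, 0.5]
width: 0.819
```

Emit:
step_arm([
  [[0,0,0],[0,0,0],255],
  [[0,0,0],[0,0,0],255],
  [[0,0,0],[0,0,0],255],
  [[0,0,0],[0,0,0],255],
  [[0,0,0],[0,0,0],255],
  [[0,0,0],[0,0,0],255],
  [[-0.1,0,0],[0,0,0],255],
  [[-0.2,0,0],[0,0,0],255],
])

```text
t: 4.8
tool_pos: [626.8, -302.0, 92.2]
eef_rot: [-2.906, 1.567, -1.033]
ft_force: [-0.7, -7.6, 0.4]
width: 0.152
```

Run:
```python
from h import *
cmd([-0.05,0,0],[169,-26,-1.5]);cmd([-0.2,0,0],[0,0,0]);print(env.sense()['torque'])
grab('scene','s2')
```

```text
cmd [ 626.6 -300.    91.3] meas-cmd [ 0.3 -1.9  0.9] rot err [-0.203  0.003 -0.001] w 0.152 F [-0.7 -7.6  0.4] q6 -1.05 t 4.8
cmd [ 626.6 -300.    91.3] meas-cmd [ 0.3 -1.9  0.9] rot err [-0.003  0.003 -0.001] w 0.152 F [-0.7 -7.6  0.4] q6 -1.05 t 4.8
[-2.00545513  0.09458801 -0.10671173]
```

Emit:
step_arm([
  [[-0.17,0,0],[0,0.7,-2.4],255],
  [[-0.34,0,0],[0,0.7,-2.4],255],
  [[-0.51,0,0],[0,0.7,-2.4],255],
  [[-0.68,0,0],[0,0.7,-2.4],255],
  [[-0.85,0,0],[0,0.7,-2.4],255],
  [[-1.02,0,0],[0,0.7,-2.4],255],
  [[-1.19,0,0],[0,0.7,-2.4],255],
  [[-1.36,0,0],[0,0.7,-2.4],255],
])

```text
t: 5.85
tool_pos: [629.7, -304.4, 92.3]
eef_rot: [2.584, 1.562, -0.462]
ft_force: [7.2, -6.9, -4.3]
width: 0.154
```

Run:
```python
from h import *
cmd([-1.36,0,0],[0,0.7,-2.4]);print(env.sense()['torque'])
grab('wrist','w2')
```

```text
cmd [ 626.6 -302.5   91.3] meas-cmd [ 3.1 -1.8  1. ] rot err [-0.006  0.008  0.005] w 0.154 F [ 7.2 -6.9 -4.3] q6 0.31 t 5.85
[-2.008326   -1.71201332 -0.09027984]
```

View pics/w2.png

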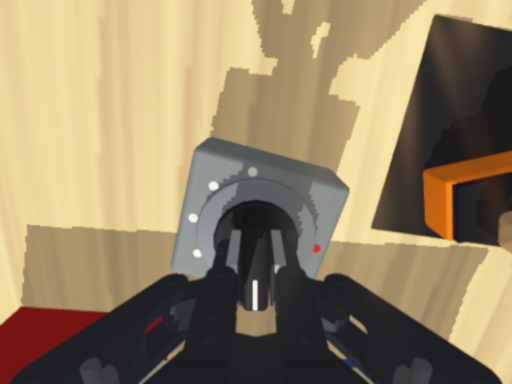

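Emit:
step_arm([
  [[-0.17,0,0],[0,2.2,-2.8],255],
  [[-0.34,0,0],[0,2.2,-2.8],255],
  [[-0.51,0,0],[0,2.2,-2.8],255],
  [[-0.68,0,0],[0,2.2,-2.8],255],
  [[-0.85,0,0],[0,2.2,-2.8],255],
  [[-1.02,0,0],[0,2.2,-2.8],255],
  [[-1.19,0,0],[0,2.2,-2.8],255],
  [[-1.36,0,0],[0,2.2,-2.8],255],
])

```text
t: 6.9
tool_pos: [632.8, -302.3, 92.3]
eef_rot: [1.822, 1.563, 0.134]
ft_force: [4.1, 6.4, 2.0]
width: 0.151
```

Run:
```python
from h import *
cmd([-1.36,0,0],[0,2.2,-2.8]);print(env.sense()['torque'])
grab('wrist','w3')
```

```text
cmd [ 629.6 -304.5   91.3] meas-cmd [3.2 2.2 1. ] rot err [-0.005  0.002  0.007] w 0.151 F [4.1 6.4 2. ] q6 1.67 t 6.9
[ 1.52091874 -1.45083255 -1.56501287]
```

View pics/w3.png

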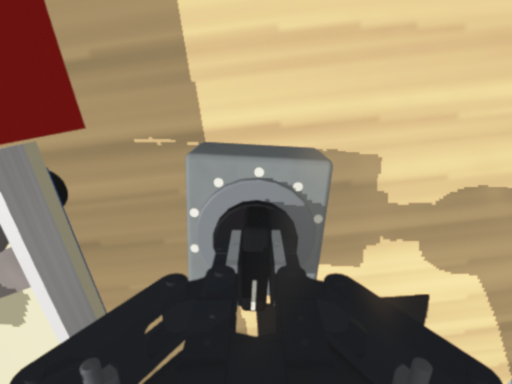

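Emit:
step_arm([
  [[-0.05,0,0],[0,0,0],255],
  [[-0.05,0,0],[0,0,0],255],
  [[-0.04,0,0],[0,0,0],255],
  [[-0.04,0,0],[0,0,0],0],
  [[-0.04,0,0],[0,0,0],0],
  [[-0.04,0,0],[0,0,0],0],
  [[-0.04,0,0],[-40,0,0],0],
  [[-0.04,0,0],[-100,0,0],0],
])

```text
t: 7.95
tool_pos: [627.9, -304.2, 189.7]
eef_rot: [-1.755, 1.564, 2.876]
ft_force: [0.7, 0.0, 1.4]
width: 1.001
```

Run:
```python
from h import *
cmd([-.04,0,0],[-100,0,0])
im,d=grab('wrist','w4');
p,d=grab('side','s4')
```

```text
cmd [ 629.6 -304.5  191.3] meas-cmd [-1.7  0.3 -1.6] rot err [ 0.     0.001 -0.006] w 1.001 F [0.7 0.  1.4] q6 1.71 t 7.95
```

View pics/w4.png

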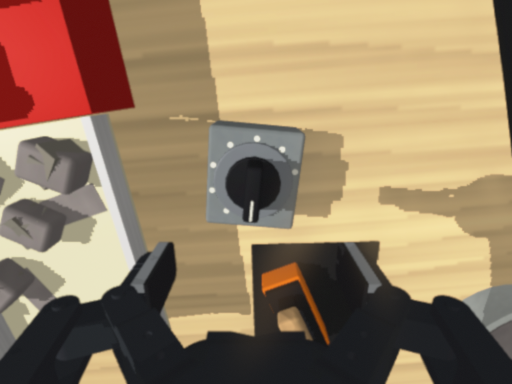

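Run:
```python
from h import *
p,R=cmd()
go([530,110,230],0.047,p,R)
```

```text
cmd [ 629.6 -304.5  191.3] meas-cmd [ 3.2 -1.9  9.1] rot err [-0.002 -0.005  0.015] w 0.997 F [0.3 0.8 1. ] q6 1.71 t 8.05
turn [1.442, 0.0, 0.0] shift [-38.7, -133.3, -404.9] jaw -3.095 q6 1.71
```

Emit:
step_arm([
  [[0.1,0,0],[-39,-10,-30],0],
  [[1.44,0,0],[-39,-133,-405],0],
  [[1.44,0,0],[-39,-133,-405],0],
  [[1.44,0,0],[-39,-133,-405],0],
  [[1.44,0,0],[-39,-133,-405],0],
  [[1.44,0,0],[-39,-133,-405],0],
  [[1.44,0,0],[-39,-133,-405],0],
  [[1.44,0,0],[-39,-133,-405],0],
])

```text
t: 9.05
tool_pos: [529.3, 111.8, 230.6]
eef_rot: [-2.933, 1.57, 0.355]
ft_force: [0.9, 0.0, 0.1]
width: 1.003
```

Emit:
step_arm([
  [[0,0,0],[0,0,0],0],
  [[0,0,0],[0,0,0],0],
  [[0,0,0],[0,0,0],0],
  [[0,0,0],[0,0,0],0],
  [[0,0,0],[0,0,0],0],
  [[0,0,0],[0,0,0],0],
  [[0,0,0],[0,0,0],0],
  [[0,0,0],[0,0,0],0],
])

```text
t: 10.05
tool_pos: [530.0, 110.2, 230.3]
eef_rot: [0.57, 1.571, -2.42]
ft_force: [1.2, -0.7, 0.2]
width: 0.999
```

Run:
```python
from h import *
p,R=cmd([1.44,0,0],[-39,-133,-405])
im,d=grab('wrist','w5')
for t in ['clamp_handle','bar1']:print(t,[(round(r['score'],2),c2w('wrist',r['xyz']).round(0).tolist()) for r in mark_of('wrist',t)][:8])
go([530,110,152],0.047,p,R)
```

```text
cmd [530.3 110.1 230.3] meas-cmd [-0.3  0.1  0. ] rot err [-0.102 -0.     0.   ] w 0.999 F [ 1.2 -0.7  0.2] q6 -0.35 t 10.05
clamp_handle [(0.68, [531.0, 110.0, 149.0])]
bar1 [(0.88, [612.0, 79.0, 60.0])]
turn [0.002, 0.0, 0.0] shift [78.3, 0.0, 0.3] jaw -3.095 q6 -0.35
```

View pics/w5.png

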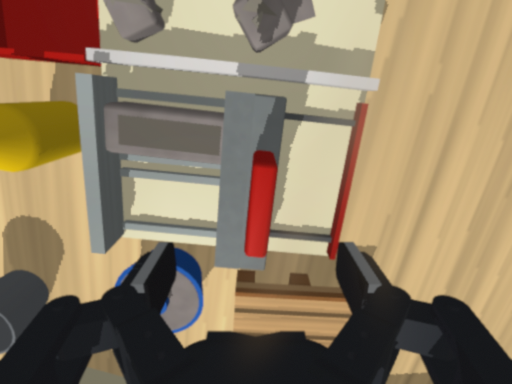

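Emit:
step_arm([
  [[0.1,0,0],[25,0,0],0],
  [[0.1,0,0],[50,0,0],0],
  [[0.1,0,0],[70,0,0],0],
  [[0.1,0,0],[78,0,0],0],
  [[0.1,0,0],[78,0,0],0],
  [[0.1,0,0],[78,0,0],255],
  [[0.1,0,0],[78,0,0],255],
  [[0.1,0,0],[78,0,0],255],
], force=60)

```text
t: 11.2
tool_pos: [530.2, 110.3, 152.8]
eef_rot: [-2.716, 1.57, 0.477]
ft_force: [0.6, 0.8, -0.2]
width: 0.378
```

Run:
```python
from h import *
cmd([-.102,0,0],[0,0,0])
p,R=cmd([.1,0,0],[78,0,0])
go(p+np.array([-78*np.cos(.047),-78*np.sin(.047),0]),0.047,p,R)
```

```text
cmd [530.3 110.1 230.3] meas-cmd [ -0.1   0.2 -77.5] rot err [ 0.1    0.001 -0.   ] w 0.378 F [ 0.6  0.8 -0.2] q6 -0.45 t 11.2
cmd [530.3 110.1 152.3] meas-cmd [-0.1  0.2  0.5] rot err [-0.     0.001 -0.   ] w 0.378 F [ 0.6  0.8 -0.2] q6 -0.45 t 11.2
turn [0.004, 0.0, 0.0] shift [0.0, -0.3, 78.0] jaw -3.095 q6 -0.45
```

Still closing; wait two rows, then pull back gradually (tool +z = towards robot).

Emit:
step_arm([
  [[0,0,0],[0,0,0],255],
  [[0,0,0],[0,0,0],255],
  [[0,0,0],[0,0,0],255],
  [[0,0,0],[0,0,14],255],
  [[0,0,0],[0,0,28],255],
  [[0,0,0],[0,0,42],255],
  [[0,0,0],[0,0,56],255],
  [[0,0,0],[0,0,64],255],
])

```text
t: 12.2
tool_pos: [465.3, 106.9, 152.7]
eef_rot: [-2.814, 1.57, 0.379]
ft_force: [2.5, -2.0, 2.7]
width: 0.203
```

Run:
```python
from h import *
p,R=cmd([0,0,0],[0,0,64])
```

```text
cmd [466.4 106.8 152.3] meas-cmd [-1.1  0.1  0.4] rot err [-0.001  0.001 -0.   ] w 0.203 F [ 2.5 -2.   2.7] q6 -0.52 t 12.2
```

Emit:
step_arm([
  [[0,0,0],[0,0,4],255],
  [[0,0,0],[0,0,7],255],
  [[0,0,0],[0,0,9],255],
  [[0,0,0],[0,0,11],255],
  [[0,0,0],[0,0,12],255],
  [[0,0,0],[0,0,13],255],
  [[0,0,0],[0,0,13],255],
  [[0,0,0],[0,0,13],255],
])

```text
t: 13.2
tool_pos: [463.5, 107.1, 152.8]
eef_rot: [-3.081, 1.55, 0.114]
ft_force: [43.9, -16.6, -24.8]
width: 0.203
```

Run:
```python
from h import *
p,R=cmd([0,0,0],[0,0,13])
```

```text
cmd [453.4 106.2 152.3] meas-cmd [10.1  0.9  0.5] rot err [-0.003  0.021 -0.001] w 0.203 F [ 43.9 -16.6 -24.8] q6 -0.53 t 13.2
```

Emit:
step_arm([
  [[0,0,0],[0,0,-6],255],
  [[0,0,0],[0,0,-9],255],
  [[0,0,0],[0,0,-9],0],
  [[0,0,0],[0,0,-9],0],
  [[0,0,0],[0,0,-9],0],
  [[0,0,0],[-40,0,-9],0],
  [[0,0,0],[-90,0,-9],0],
  [[0,0,0],[-110,0,-9],0],
])

```text
t: 14.2
tool_pos: [462.7, 107.3, 265.3]
eef_rot: [-2.683, 1.566, 0.51]
ft_force: [1.3, 0.8, -1.4]
width: 1.0
```

Run:
```python
from h import *
p,R=cmd([0,0,0],[-110,0,-9])
for n in('side','scene'):
    im,d=grab(n,n+'6');W=cloud(n,d);np.savez('/tmp/%s6.npz'%n,p=im,W=W)
    for t in ['clamp_handle','bar1','bar1_a','bar1_b','pallet_top','float']:print(n,t,[(round(r['score'],2),c2w(n,r['xyz']).round(0).tolist()) for r in mark_of(n,t)][:8])
    cr=im[120:320,100:380] if n=='scene' else im[120:300,170:370]
    cv2.imwrite('pics/crop6_%s.png'%n,cv2.resize(cr,None,fx=2.8,fy=2.8,interpolation=cv2.INTER_CUBIC)[:,:,::-1])
```

```text
cmd [462.4 106.6 262.3] meas-cmd [0.3 0.7 3. ] rot err [-0.001  0.004 -0.002] w 1.0 F [ 1.3  0.8 -1.4] q6 -0.52 t 14.2
side clamp_handle [(0.85, [463.0, 107.0, 148.0])]
side bar1 [(0.76, [614.0, 73.0, 62.0])]
side bar1_a []
side bar1_b []
side pallet_top [(0.85, [435.0, 366.0, 40.0])]
side float [(0.77, [441.0, -340.0, 5.0])]
scene clamp_handle [(0.81, [468.0, 108.0, 149.0])]
scene bar1 [(0.85, [616.0, 75.0, 65.0]), (0.49, [634.0, -305.0, 87.0])]
scene bar1_a []
scene bar1_b []
scene pallet_top [(0.85, [436.0, 369.0, 40.0])]
scene float [(0.96, [444.0, -340.0, 7.0])]
```

View pics/crop6_scene.png

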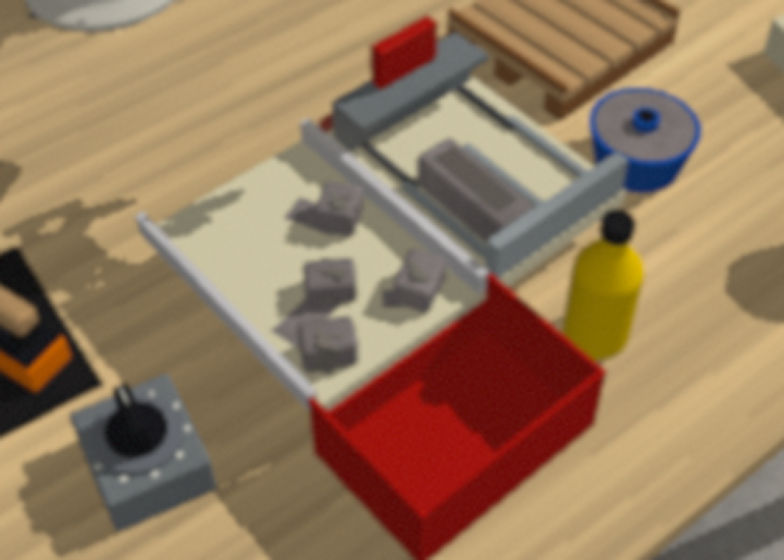

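View pics/crop6_side.png

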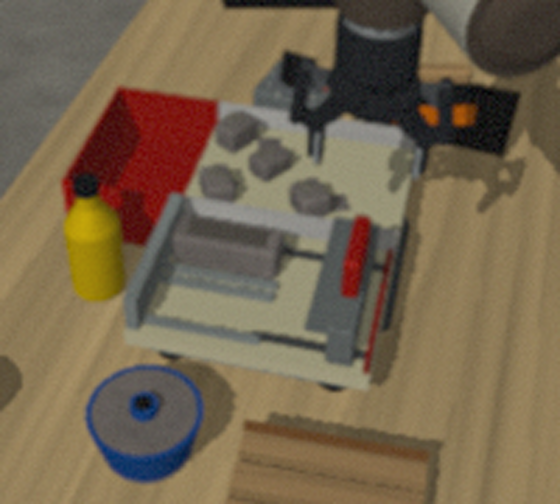

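```bash
cat >> h.py <<'E'
def pts(*fs):
    Ws=[np.load(f) for f in fs]
    X=np.concatenate([z['W'].reshape(-1,3) for z in Ws]);C=np.concatenate([z['p'].reshape(-1,3) for z in Ws]).astype(int)
    ok=np.isfinite(X[:,0]);return X[ok],C[ok]
E
python3 - <<'E'
from h import *
X,C=pts('/tmp/scene6.npz','/tmp/side6.npz')
for f in ('/tmp/scene6.npz','/tmp/side6.npz'):
    X,C=pts(f)
    m=(abs(X[:,2]-102)<5)&(abs(X[:,1]-75)<45)&(X[:,0]>530)&(X[:,0]<672)
    Q=X[m]; print(len(Q),Q[:,2].mean(),cv2.minAreaRect(Q[:,:2].astype(np.float32)),Q.mean(0),np.percentile(Q,[1,99],0))
p,R=cmd()
go([615,75,200],0.047+np.pi/2,p,R)
E
```

```text
578 102.60387547371151 ((613.2528076171875, 74.21983337402344), (119.08865356445312, 46.1417236328125), 2.762343645095825) [616.07721033  71.98601591 102.60387547] [[556.38348711  50.88205101  97.47095443]
 [671.30485312  96.02201385 106.53187547]]
398 102.21886648341133 ((608.832275390625, 76.29452514648438), (118.32070922851562, 47.44774627685547), 1.8757154941558838) [608.00497371  77.78284576 102.21886648] [[551.11998777  52.85864565  97.4017696 ]
 [667.09418588  98.46973648 106.47913366]]
cmd [462.4 106.6 262.3] meas-cmd [-0.3  0.1 -0.3] rot err [-0.    -0.001  0.   ] w 0.998 F [0.5 0.4 0.3] q6 -0.52 t 14.9
turn [-1.567, 0.0, 0.0] shift [62.3, 39.3, -150.8] jaw -1.524 q6 -0.52
```

Emit:
step_arm([
  [[-0.18,0,0],[0,20,-70],0],
  [[-0.36,0,0],[0,39,-140],0],
  [[-0.54,0,0],[10,39,-151],0],
  [[-0.72,0,0],[20,39,-151],0],
  [[-0.9,0,0],[30,39,-151],60],
  [[-1.08,0,0],[40,39,-151],60],
  [[-1.26,0,0],[50,39,-151],60],
  [[-1.42,0,0],[62,39,-151],60],
])

```text
t: 15.9
tool_pos: [615.0, 75.4, 199.9]
eef_rot: [1.458, 1.571, -0.208]
ft_force: [0.1, -0.3, 1.0]
width: 0.768
```

Run:
```python
from h import *
p,R=cmd([-1.42,0,0],[62,39,-151])
go([613,75,95],0.047+np.pi/2,p,R)
```

```text
cmd [615.2  75.3 200.3] meas-cmd [-0.1  0.1 -0.4] rot err [-0.006 -0.     0.   ] w 0.768 F [ 0.1 -0.3  1. ] q6 1.09 t 15.9
turn [-0.147, 0.0, 0.0] shift [105.3, -2.1, 0.5] jaw -1.524 q6 1.09
```

Emit:
step_arm([
  [[-0.147,0,0],[15,-2,0.5],60],
  [[-0.147,0,0],[35,-2,0.5],60],
  [[-0.147,0,0],[60,-2,0.5],60],
  [[-0.147,0,0],[80,-2,0.5],60],
  [[-0.147,0,0],[95,-2,0.5],60],
  [[-0.147,0,0],[105,-2,0.5],60],
  [[-0.147,0,0],[105,-2,0.5],60],
  [[-0.147,0,0],[105,-2,0.5],255],
], force=80)

```text
t: 16.9
tool_pos: [613.4, 75.3, 96.0]
eef_rot: [1.741, 1.569, 0.217]
ft_force: [-0.2, -0.0, -0.4]
width: 0.568
```

Emit:
step_arm([
  [[0,0,0],[0,0,0],255],
  [[0,0,0],[0,0,0],255],
  [[0,0,0],[0,0,0],255],
  [[0,0,0],[0,0,0],255],
  [[0,0,0],[0,0,0],255],
  [[0,0,0],[0,0,0],255],
  [[0,0,0],[-5,0,0],255],
  [[0,0,0],[-10,0,0],255],
])

```text
t: 17.9
tool_pos: [611.4, 74.9, 103.8]
eef_rot: [-1.504, 1.567, -3.029]
ft_force: [-0.8, 0.5, -4.4]
width: 0.516
```

Run:
```python
from h import *
p,R=cmd([-.147,0,0],[105,-2,.5])
p,R=cmd([0,0,0],[-10,0,0])
im,d=grab('wrist','w7')
```

```text
cmd [613.1  75.   95.3] meas-cmd [-1.7 -0.1  8.5] rot err [ 0.    -0.    -0.004] w 0.516 F [-0.8  0.5 -4.4] q6 1.23 t 17.9
cmd [613.1  75.  105.3] meas-cmd [-1.7 -0.1 -1.5] rot err [ 0.    -0.    -0.004] w 0.516 F [-0.8  0.5 -4.4] q6 1.23 t 17.9
```

View pics/w7.png

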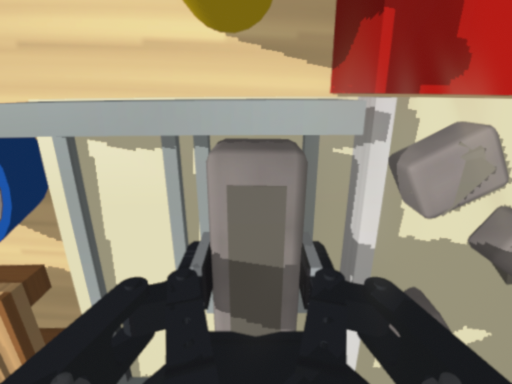

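Run:
```python
from h import *
p,R=cmd()
go([436,368,190],0.075+np.pi/2,p,R)
X,C=pts('/tmp/side6.npz')
m=(abs(X[:,2]-40)<6)&(X[:,0]>320)&(X[:,0]<545)&(X[:,1]>240)&(X[:,1]<490);Q=X[m]
print(cv2.minAreaRect(Q[:,:2].astype(np.float32)),Q[:,2].mean(), np.median(Q[:,2]))
m=(abs(X[:,2]-50)<3)&(X[:,0]>320)&(X[:,0]<545)&(X[:,1]>240)&(X[:,1]<490);Q=X[m];print(len(Q),np.percentile(Q,[2,50,98],0))
```

```text
cmd [613.1  75.  105.3] meas-cmd [-0.9  0.1 -0.4] rot err [-0.    -0.    -0.002] w 0.508 F [ 0.1  0.3 -5.5] q6 1.23 t 17.95
turn [-0.028, 0.0, 0.0] shift [-84.7, -163.2, -301.0] jaw -1.496 q6 1.23
((433.34881591796875, 367.0411376953125), (180.10971069335938, 198.85345458984375), 4.9708170890808105) 39.435949925367005 39.494754866574574
378 [[341.64932814 262.0492118   47.14394794]
 [427.48208556 455.73598444  49.39708069]
 [518.64117415 469.81536889  51.92760837]]
```

Emit:
step_arm([
  [[0,0,0],[-45,0,0],255],
  [[0,0,0],[-85,0,-5],255],
  [[-0.028,0,0],[-85,-30,-55],255],
  [[-0.028,0,0],[-85,-57,-105],255],
  [[-0.028,0,0],[-85,-84,-155],255],
  [[-0.028,0,0],[-85,-111,-205],255],
  [[-0.028,0,0],[-85,-138,-255],255],
  [[-0.028,0,0],[-85,-163,-301],255],
])

```text
t: 18.95
tool_pos: [434.1, 369.4, 189.7]
eef_rot: [-1.163, 1.57, -2.658]
ft_force: [0.2, -0.2, -5.6]
width: 0.511
```

Run:
```python
from h import *
p,R=cmd([-.028,0,0],[-85,-163,-301])
im,d=grab('wrist','w8')
go([435,367,76],0.08+np.pi/2,p,R)
```

```text
cmd [436.2 368.1 190.3] meas-cmd [-2.1  1.4 -0.6] rot err [-0.001 -0.001 -0.001] w 0.511 F [ 0.2 -0.2 -5.6] q6 0.66 t 18.95
turn [-0.005, 0.0, 0.0] shift [114.3, -1.3, 1.0] jaw -1.491 q6 0.66
```

View pics/w8.png

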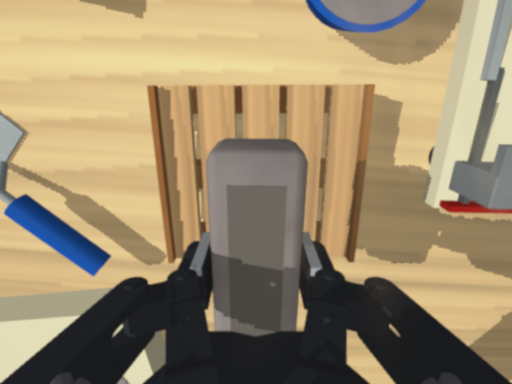

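Emit:
step_arm([
  [[0,0,0],[25,-1,1],255],
  [[0,0,0],[55,-1,1],255],
  [[0,0,0],[80,-1,1],255],
  [[0,0,0],[98,-1,1],255],
  [[0,0,0],[108,-1,1],255],
  [[0,0,0],[113,-1,1],255],
  [[0,0,0],[114,-1,1],255],
  [[0,0,0],[114,-1,1],255],
])

```text
t: 20.0
tool_pos: [435.2, 367.4, 76.9]
eef_rot: [2.455, 1.57, 0.96]
ft_force: [0.5, -0.6, -4.8]
width: 0.511
```

Run:
```python
from h import *
p,R=cmd([0,0,0],[114,-1,1])
```

```text
cmd [435.3 367.   76.3] meas-cmd [-0.1  0.4  0.6] rot err [-0.     0.001  0.001] w 0.511 F [ 0.5 -0.6 -4.8] q6 0.66 t 20.0
```

Emit:
step_arm([
  [[0,0,0],[1,0,0],255],
  [[0,0,0],[2,0,0],255],
  [[0,0,0],[2,0,0],40],
  [[0,0,0],[2,0,0],40],
  [[0,0,0],[2,0,0],40],
  [[0,0,0],[2,0,0],40],
  [[0,0,0],[-40,0,0],40],
  [[0,0,0],[-100,0,0],40],
])

```text
t: 21.0
tool_pos: [434.3, 366.2, 175.6]
eef_rot: [-0.693, 1.566, -2.189]
ft_force: [0.3, 0.9, 0.8]
width: 0.843
```

Emit:
step_arm([
  [[0,0,0],[-40,0,0],40],
  [[0,0,0],[-80,0,0],40],
  [[0,0,0],[-80,0,0],40],
  [[0,0,0],[-80,0,0],40],
  [[0,0,0],[-80,0,0],40],
  [[0,0,0],[-80,0,0],40],
  [[0,0,0],[-80,0,0],0],
  [[0,0,0],[-80,0,0],0],
])

```text
t: 22.0
tool_pos: [434.9, 367.1, 256.0]
eef_rot: [-0.693, 1.57, -2.189]
ft_force: [-0.0, -0.3, -0.4]
width: 1.001
```

Run:
```python
from h import *
p,R=cmd([0,0,0],[-100,0,0])
p,R=cmd([0,0,0],[-80,0,0])
grab('wrist','w9')
im,d=grab('side','side9');W=cloud('side',d);np.savez('/tmp/side9.npz',p=im,W=W)
for t in ['float','bar1']:print(t,[(round(r['score'],2),c2w('side',r['xyz']).round(0).tolist()) for r in mark_of('side',t)][:8])
im,d=grab('scene','scene9');W=cloud('scene',d);np.savez('/tmp/scene9.npz',p=im,W=W)
for t in ['float','bar1','mat_top']:print(t,[(round(r['score'],2),c2w('scene',r['xyz']).round(0).tolist()) for r in mark_of('scene',t)][:8])
```

```text
cmd [435.3 367.  176.3] meas-cmd [-0.4  0.1 79.7] rot err [-0. -0. -0.] w 1.001 F [-0.  -0.3 -0.4] q6 0.66 t 22.0
cmd [435.3 367.  256.3] meas-cmd [-0.4  0.1 -0.3] rot err [-0. -0. -0.] w 1.001 F [-0.  -0.3 -0.4] q6 0.66 t 22.0
float [(0.45, [572.0, 12.0, -3.0])]
bar1 [(0.62, [435.0, 364.0, 42.0])]
float [(0.77, [446.0, -338.0, 8.0])]
bar1 [(0.87, [436.0, 371.0, 44.0])]
mat_top [(0.58, [431.0, -363.0, 4.0])]
```

View pics/w9.png

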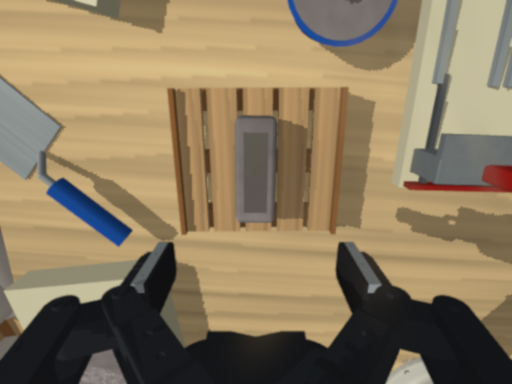

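View pics/scene9.png

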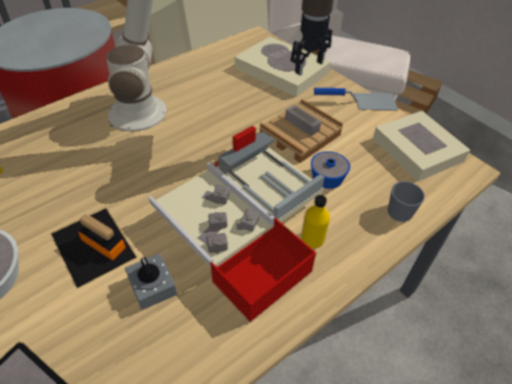

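Run:
```python
from h import *
p,R=cmd()
go([435,-330,250],0.34+np.pi/2,p,R)
X,C=pts('/tmp/scene9.npz')
m=(abs(X[:,0]-440)<110)&(abs(X[:,1]+340)<110)
for lo,hi in((28,50),(70,100)):
    Q=X[m&(X[:,2]>lo)&(X[:,2]<hi)];print(len(Q),Q.mean(0),cv2.minAreaRect(Q[:,:2].astype(np.float32)))
```

```text
cmd [435.3 367.  256.3] meas-cmd [-0.4  0.1  0. ] rot err [-0.  0.  0.] w 1.0 F [-0.4  0.8  0.2] q6 0.66 t 22.4
turn [-0.265, 0.0, 0.0] shift [6.3, -52.4, 695.0] jaw -1.231 q6 0.66
492 [ 464.1303766  -342.69285767   40.65452814] ((449.00372314453125, -339.0693359375), (115.27720642089844, 46.24038314819336), 19.43779754638672)
364 [ 453.84358015 -339.12648061   84.00870318] ((448.3855895996094, -339.3491516113281), (97.27828216552734, 24.718040466308594), 19.16243553161621)
```

Emit:
step_arm([
  [[-0.2,0,0],[0,-5,60],0],
  [[-0.265,0,0],[0,-10,120],0],
  [[-0.265,0,0],[0,-20,180],0],
  [[-0.265,0,0],[0,-25,240],0],
  [[-0.265,0,0],[0,-30,300],0],
  [[-0.265,0,0],[0,-35,360],0],
  [[-0.265,0,0],[0,-40,420],0],
  [[-0.265,0,0],[0,-45,480],0],
])

```text
t: 23.4
tool_pos: [425.8, -116.8, 256.8]
eef_rot: [1.23, 1.569, -0.0]
ft_force: [1.3, -0.6, 0.3]
width: 1.002
```

Run:
```python
from h import *
p,R=cmd([-.265,0,0],[0,-45,480])
go([445,-340,200],0.337+np.pi/2,p,R)
```

```text
cmd [ 426.3 -115.   256.3] meas-cmd [-0.5 -1.8  0.5] rot err [-0.001 -0.     0.001] w 1.002 F [ 1.3 -0.6  0.3] q6 1.81 t 23.4
turn [0.003, 0.0, 0.0] shift [56.3, -57.4, 218.3] jaw -1.234 q6 1.81
```

Emit:
step_arm([
  [[0,0,0],[0,-15,60],0],
  [[0,0,0],[10,-30,120],0],
  [[0,0,0],[20,-45,175],0],
  [[0,0,0],[40,-57,218],0],
  [[0,0,0],[56,-57,218],0],
  [[0,0,0],[56,-57,218],0],
  [[0,0,0],[56,-57,218],0],
  [[0,0,0],[56,-57,218],0],
])

```text
t: 24.4
tool_pos: [445.7, -338.8, 201.6]
eef_rot: [0.791, 1.569, -0.437]
ft_force: [-0.6, 0.5, -0.2]
width: 1.0
```

Run:
```python
from h import *
p,R=cmd([0,0,0],[56,-57,218])
im,d=grab('wrist','w10');W=cloud('wrist',d)
for t in ['float','scrap1']:print(t,[(round(r['score'],2),c2w('wrist',r['xyz']).round(0).tolist()) for r in mark_of('wrist',t)][:8])
X=W.reshape(-1,3)
m=(abs(X[:,0]-440)<100)&(abs(X[:,1]+340)<100)
for lo,hi in((30,50),(80,92)):
    Q=X[m&(X[:,2]>lo)&(X[:,2]<hi)];print(len(Q),Q.mean(0),cv2.minAreaRect(Q[:,:2].astype(np.float32)))
```

```text
cmd [ 445.2 -339.6  200.3] meas-cmd [0.5 0.8 1.3] rot err [-0.002 -0.002  0.002] w 1.0 F [-0.6  0.5 -0.2] q6 2.27 t 24.4
float [(0.75, [447.0, -340.0, 9.0])]
scrap1 []
2305 [ 458.31079834 -335.75497369   41.09521678] ((445.99029541015625, -340.7364196777344), (114.05642700195312, 47.65848159790039), 18.21742057800293)
2682 [ 449.09176756 -339.23740182   86.4007516 ] ((446.021240234375, -340.40643310546875), (94.72821044921875, 24.024499893188477), 18.534618377685547)
```

View pics/w10.png

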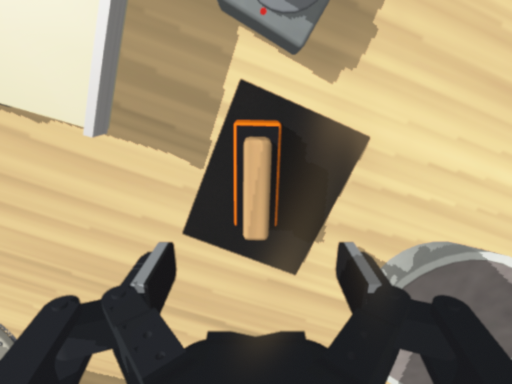

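Emit:
step_arm([
  [[0,0,0],[25,0,1],0],
  [[0,0,0],[55,0,1],0],
  [[0,0,0],[85,0,1],0],
  [[0,0,0],[105,0,1],0],
  [[0,0,0],[117,0,1],0],
  [[0,0,0],[117,0,1],0],
  [[0,0,0],[117,0,1],255],
  [[0,0,0],[117,0,1],255],
], force=80)

```text
t: 25.55
tool_pos: [446.0, -340.6, 84.3]
eef_rot: [0.817, 1.569, -0.413]
ft_force: [1.0, -0.6, -0.6]
width: 0.602
```

Emit:
step_arm([
  [[0,0,0],[0,0,0],255],
  [[0,0,0],[0,0,0],255],
  [[0,0,0],[0,0,0],255],
  [[0,0,0],[0,0,0],255],
  [[0,0,0],[0,0,0],255],
  [[0,0,0],[-10,0,0],255],
  [[0,0,0],[-60,0,0],255],
  [[0,0,0],[-110,0,0],255],
])

```text
t: 26.55
tool_pos: [444.7, -340.1, 193.6]
eef_rot: [-2.39, 1.568, 2.662]
ft_force: [0.8, -0.1, -2.4]
width: 0.263
```

Run:
```python
from h import *
p,R=cmd([0,0,0],[117,0,1])
p,R=cmd([0,0,0],[-110,0,0])
im,d=grab('wrist','w11');
im,d=grab('scene','scene11');W=cloud('scene',d);np.savez('/tmp/scene11.npz',p=im,W=W)
for t in ['scrap1','float']:print(t,[(round(r['score'],2),c2w('scene',r['xyz']).round(0).tolist()) for r in mark_of('scene',t)][:8])
go([500,-200,220],0.047,p,R)
```

```text
cmd [ 445.6 -340.5   83.3] meas-cmd [ -0.9   0.4 110.3] rot err [-0.     0.002 -0.002] w 0.263 F [ 0.8 -0.1 -2.4] q6 2.27 t 26.55
cmd [ 445.6 -340.5  193.3] meas-cmd [-0.9  0.4  0.3] rot err [-0.     0.002 -0.002] w 0.263 F [ 0.8 -0.1 -2.4] q6 2.27 t 26.55
scrap1 [(0.85, [545.0, -32.0, 79.0]), (0.84, [659.0, -29.0, 75.0]), (0.83, [668.0, -129.0, 74.0]), (0.62, [438.0, 368.0, 43.0]), (0.53, [611.0, -87.0, 72.0])]
float [(0.88, [450.0, -342.0, 127.0])]
turn [-1.278, 0.0, 0.0] shift [-26.7, 98.2, -114.3] jaw 0.047 q6 2.27
```

View pics/w11.png

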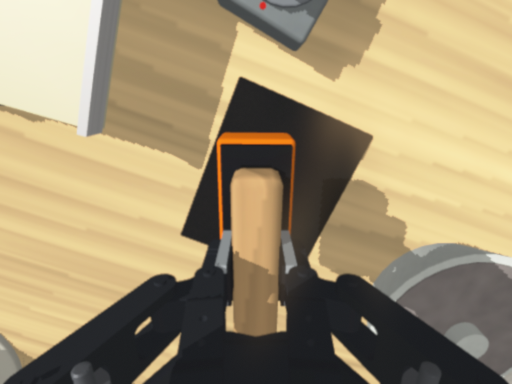

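View pics/scene11.png

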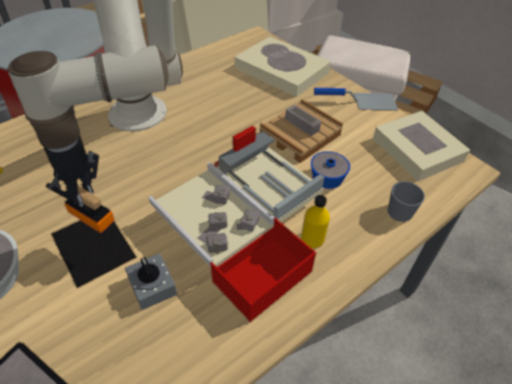

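```bash
cat >> h.py <<'E'
def L2W(x,y,z=0):
    c,s=np.cos(.047),np.sin(.047);return np.array([577+c*x-s*y,13.5+s*x+c*y,z])
def W2L(p):
    c,s=np.cos(.047),np.sin(.047);dx,dy=p[0]-577,p[1]-13.5;return np.array([c*dx+s*dy,-s*dx+c*dy])
E
python3 - <<'E'
from h import *
p,R=cmd()
w=L2W(-70,-125,220);print(w)
go(w,None,p,R)
for q in [(545,-32),(659,-29),(668,-129),(611,-87)]: print(W2L(q).round(0))
E
```

```text
cmd [ 445.6 -340.5  193.3] meas-cmd [-0.4  0.4  0.3] rot err [0.    0.    0.001] w 0.267 F [-0.1  0.5 -3.7] q6 2.27 t 26.75
[ 512.95013803 -114.65075178  220.        ]
turn [0.0, 0.0, 0.0] shift [-26.7, 138.8, -190.5] jaw -1.231 q6 2.27
[-34. -44.]
[ 80. -46.]
[  84. -147.]
[  29. -102.]
```

Emit:
step_arm([
  [[0.17,0,0],[-26,5,-8],255],
  [[0.34,0,0],[-26,20,-30],255],
  [[0.51,0,0],[-26,40,-60],255],
  [[0.68,0,0],[-26,65,-95],255],
  [[0.85,0,0],[-26,90,-130],255],
  [[1.02,0,0],[-26,115,-160],255],
  [[1.19,0,0],[-26,135,-185],255],
  [[1.36,0,0],[-26,139,-190],255],
])

```text
t: 27.75
tool_pos: [512.2, -113.0, 216.7]
eef_rot: [-0.658, 1.566, 3.031]
ft_force: [-0.3, -0.7, -3.2]
width: 0.264
```

Run:
```python
from h import *
p,R=cmd([1.36,0,0],[-26,139,-190])
go(L2W(-70,-125,145),0.047,p,R)
```

```text
cmd [ 513.3 -115.   219.3] meas-cmd [-1.1  2.  -2.6] rot err [ 0.003 -0.004 -0.003] w 0.264 F [-0.3 -0.7 -3.2] q6 0.46 t 27.75
turn [0.504, 0.0, 0.0] shift [74.3, -0.5, 0.1] jaw -3.095 q6 0.46
```

Emit:
step_arm([
  [[0.17,0,0],[10,0,0],255],
  [[0.34,0,0],[20,0,0],255],
  [[0.504,0,0],[35,0,0],255],
  [[0.504,0,0],[50,0,0],255],
  [[0.504,0,0],[62,0,0],255],
  [[0.504,0,0],[70,0,0],255],
  [[0.504,0,0],[74,0,0],255],
  [[0.504,0,0],[74,0,0],255],
])

```text
t: 28.75
tool_pos: [513.1, -115.0, 145.3]
eef_rot: [0.832, 1.571, -2.262]
ft_force: [0.0, 0.6, -2.4]
width: 0.267
```

Run:
```python
from h import *
p,R=cmd([.504,0,0],[74,0,0])
im,d=grab('wrist','w12');
im,d=grab('scene','scene12');W=cloud('scene',d)
X=W.reshape(-1,3);C=im.reshape(-1,3).astype(int)
m=(C[:,0]>150)&(C[:,1]<120)&(C[:,1]>50)&(C[:,2]<50)&(abs(X[:,0]-513)<90)&(abs(X[:,1]+115)<90);Q=X[m]
print(len(Q),np.percentile(Q,[1,50,99],0))
cv2.imwrite('pics/sc12.png',cv2.resize(im[120:320,100:380],None,fx=2.8,fy=2.8)[:,:,::-1])
```

```text
cmd [ 513.3 -115.   145.3] meas-cmd [-0.2  0.1 -0. ] rot err [-0.001 -0.     0.   ] w 0.267 F [ 0.   0.6 -2.4] q6 -0.04 t 28.75
288 [[ 534.64083659 -165.73917597   71.21139838]
 [ 538.62894089 -116.08191457   88.47663094]
 [ 543.16849577  -60.28334624  100.91247939]]
```

View pics/sc12.png

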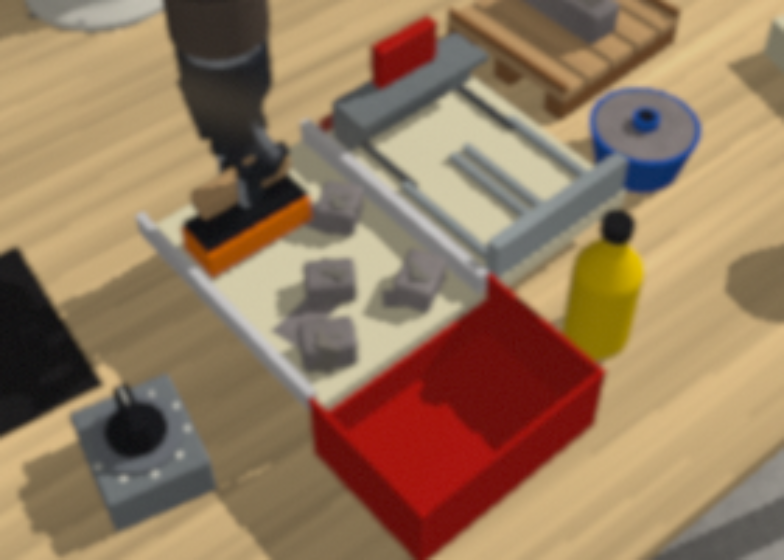

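View pics/w12.png

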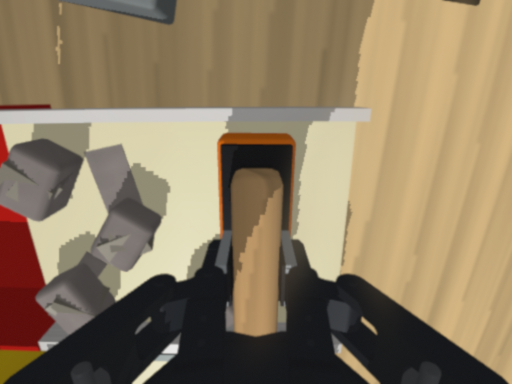

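Emit:
step_arm([
  [[0,0,0],[2,3,0],255],
  [[0,0,0],[4,3,-5],255],
  [[0,0,0],[5,3,-15],255],
  [[0,0,0],[5,3,-27],255],
  [[0,0,0],[5,3,-39],255],
  [[0,0,0],[5,3,-51],255],
  [[0,0,0],[5,3,-63],255],
  [[0,0,0],[5,3,-75],255],
])

```text
t: 29.85
tool_pos: [588.8, -114.4, 140.1]
eef_rot: [0.07, 1.57, -3.025]
ft_force: [-1.2, -0.5, -3.2]
width: 0.265
```

Run:
```python
from h import *
p,R=cmd([0,0,0],[5,3,-75])
im,d=grab('wrist','w13');
im,d=grab('scene','scene13')
cv2.imwrite('pics/sc13.png',cv2.resize(im[120:320,100:380],None,fx=2.8,fy=2.8)[:,:,::-1])
```

```text
cmd [ 588.3 -114.6  140.3] meas-cmd [ 0.5  0.1 -0.2] rot err [-0. -0.  0.] w 0.265 F [-1.2 -0.5 -3.2] q6 -0.03 t 29.85
```

View pics/sc13.png

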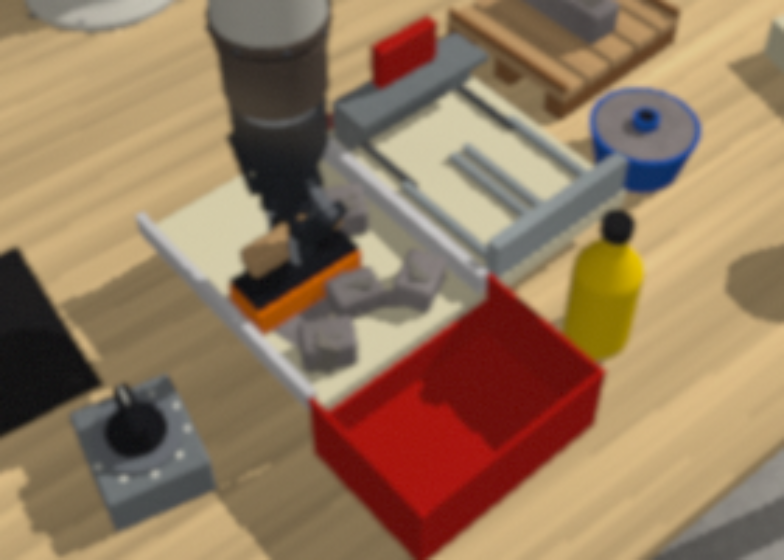

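View pics/w13.png

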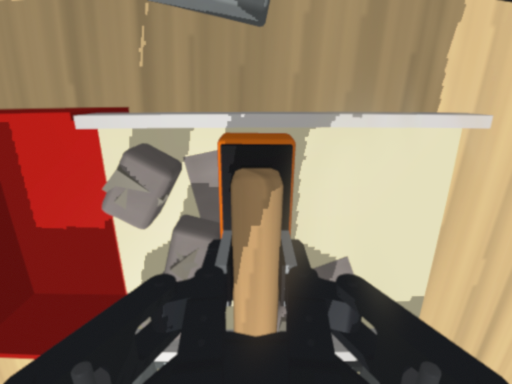

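Emit:
step_arm([
  [[0,0,0],[0,0,-9],255],
  [[0,0,0],[0,0,-18],255],
  [[0,0,0],[0,0,-27],255],
  [[0,0,0],[0,0,-36],255],
  [[0,0,0],[0,0,-45],255],
  [[0,0,0],[0,0,-54],255],
  [[0,0,0],[0,0,-63],255],
  [[0,0,0],[0,0,-72],255],
])

```text
t: 30.95
tool_pos: [660.8, -110.9, 140.2]
eef_rot: [-2.922, 1.57, 0.266]
ft_force: [-0.4, -1.0, -3.8]
width: 0.263
```

Run:
```python
from h import *
p,R=cmd([0,0,0],[0,0,-72])
im,d=grab('wrist','w14');
im,d=grab('scene','scene14')
cv2.imwrite('pics/sc14.png',cv2.resize(im[120:320,100:380],None,fx=2.8,fy=2.8)[:,:,::-1])
```

```text
cmd [ 660.3 -111.2  140.3] meas-cmd [ 0.5  0.3 -0.1] rot err [-0.  0. -0.] w 0.263 F [-0.4 -1.  -3.8] q6 -0.03 t 30.95
```

View pics/sc14.png

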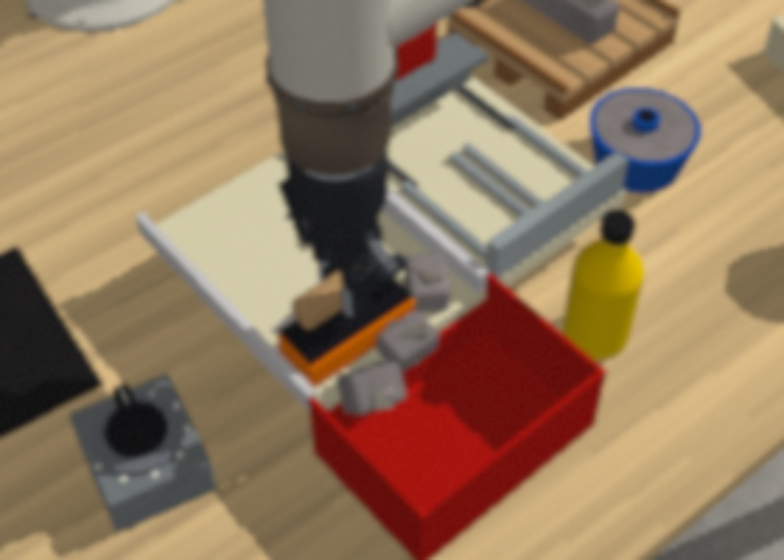

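Emit:
step_arm([
  [[0,0,0],[0,0,-6],255],
  [[0,0,0],[0,0,-12],255],
  [[0,0,0],[0,0,-18],255],
  [[0,0,0],[0,0,-24],255],
  [[0,0,0],[0,0,-30],255],
  [[0,0,0],[0,0,-34],255],
  [[0,0,0],[0,0,-34],255],
  [[0,0,0],[0,0,-34],255],
])

```text
t: 32.05
tool_pos: [694.0, -109.4, 140.3]
eef_rot: [-2.521, 1.571, 0.668]
ft_force: [0.5, -0.3, -3.1]
width: 0.263
```

Run:
```python
from h import *
p,R=cmd([0,0,0],[0,0,-34])
im,d=grab('wrist','w15');
im,d=grab('scene','scene15')
cv2.imwrite('pics/sc15.png',cv2.resize(im[120:320,100:380],None,fx=2.8,fy=2.8)[:,:,::-1])
```

```text
cmd [ 694.2 -109.6  140.3] meas-cmd [-0.2  0.2  0. ] rot err [-0.  0. -0.] w 0.263 F [ 0.5 -0.3 -3.1] q6 -0.03 t 32.05
```

View pics/sc15.png

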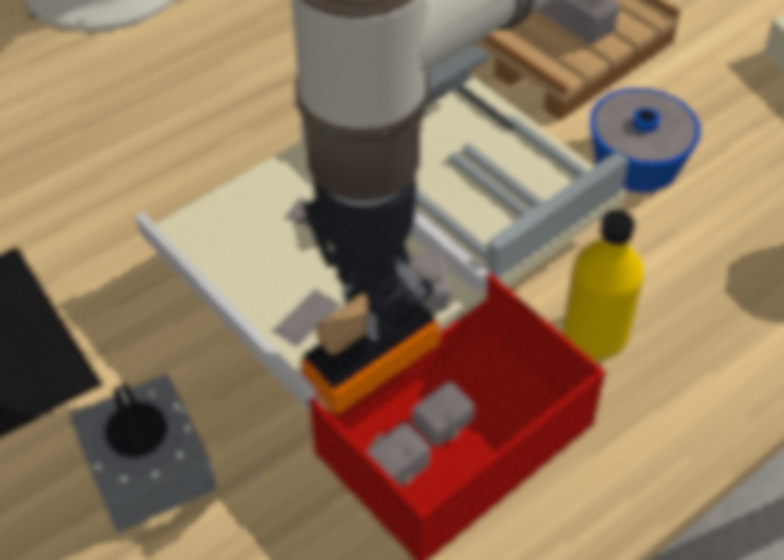

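View pics/w15.png

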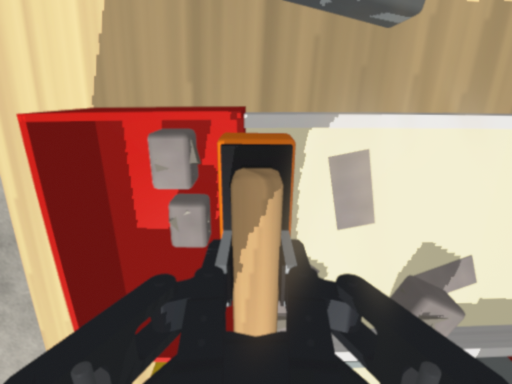

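Run:
```python
from h import *
p,R=cmd()
go(L2W(-110,-70,205),.047,p,R)
```

```text
cmd [ 694.2 -109.6  140.3] meas-cmd [-0.3  0.2  0.1] rot err [-0.  0. -0.] w 0.269 F [-0.4 -0.7 -3. ] q6 -0.03 t 32.15
turn [-0.0, 0.0, 0.0] shift [-64.7, -58.4, 221.3] jaw -3.095 q6 -0.03
```

Emit:
step_arm([
  [[0,0,0],[-35,0,0],255],
  [[0,0,0],[-65,0,3],255],
  [[0,0,0],[-65,-15,50],255],
  [[0,0,0],[-65,-30,100],255],
  [[0,0,0],[-65,-45,150],255],
  [[0,0,0],[-65,-58,200],255],
  [[0,0,0],[-65,-58,221],255],
  [[0,0,0],[-65,-58,221],255],
])

```text
t: 33.15
tool_pos: [469.1, -61.9, 206.2]
eef_rot: [-2.835, 1.569, 0.354]
ft_force: [0.9, 1.2, -2.6]
width: 0.265
```

Run:
```python
from h import *
p,R=cmd([0,0,0],[-65,-58,221])
im,d=grab('wrist','w16')
im,d=grab('scene','scene16');
for t in ['scrap1','float']:print(t,[(round(r['score'],2),c2w('scene',r['xyz']).round(0).tolist(),W2L(c2w('scene',r['xyz'])).round(0)) for r in mark_of('scene',t)][:8])
cv2.imwrite('pics/sc16.png',cv2.resize(im[120:320,100:380],None,fx=2.8,fy=2.8)[:,:,::-1])
```

```text
cmd [470.8 -62.  205.3] meas-cmd [-1.7  0.1  0.9] rot err [-0.001  0.001 -0.   ] w 0.265 F [ 0.9  1.2 -2.6] q6 -0.17 t 33.15
scrap1 [(0.63, [767.0, -133.0, 18.0], array([ 183., -155.])), (0.52, [751.0, -75.0, 18.0], array([170., -96.])), (0.51, [667.0, -20.0, 76.0], array([ 89., -38.])), (0.49, [551.0, -29.0, 78.0], array([-27., -42.]))]
float [(0.7, [665.0, -24.0, 78.0], array([ 86., -42.]))]
```

View pics/sc16.png

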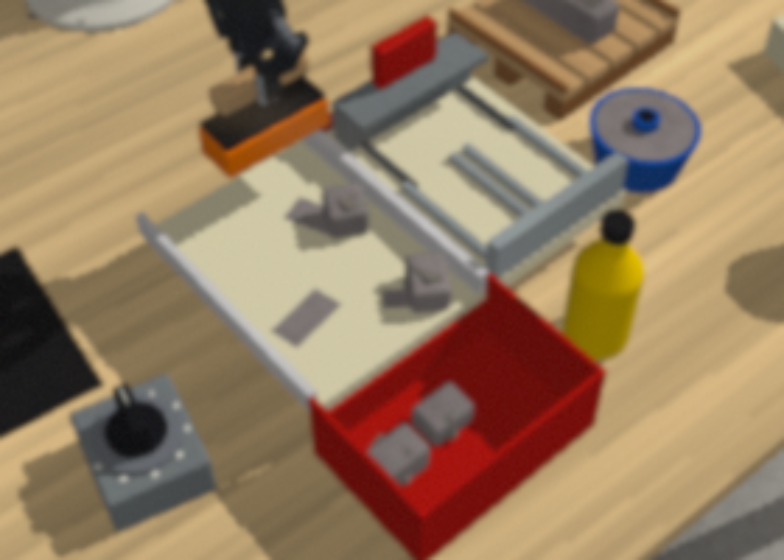

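View pics/w16.png

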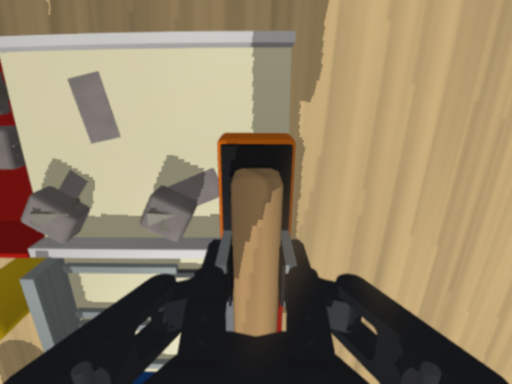

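Emit:
step_arm([
  [[0,0,0],[20,0,0],255],
  [[0,0,0],[40,0,0],255],
  [[0,0,0],[55,0,0],255],
  [[0,0,0],[62,0,0],255],
  [[0,0,0],[65,0,0],255],
  [[0,0,0],[65,0,-8],255],
  [[0,0,0],[65,0,-18],255],
  [[0,0,0],[65,0,-30],255],
])

```text
t: 34.35
tool_pos: [501.7, -60.4, 140.7]
eef_rot: [-3.086, 1.57, 0.103]
ft_force: [0.3, 0.3, -2.2]
width: 0.26
```

Emit:
step_arm([
  [[0,0,0],[0,0,-10],255],
  [[0,0,0],[0,0,-20],255],
  [[0,0,0],[0,0,-30],255],
  [[0,0,0],[0,0,-40],255],
  [[0,0,0],[0,0,-50],255],
  [[0,0,0],[0,0,-60],255],
  [[0,0,0],[0,0,-70],255],
  [[0,0,0],[0,0,-80],255],
])

```text
t: 35.35
tool_pos: [580.5, -56.8, 140.2]
eef_rot: [0.093, 1.569, -3.001]
ft_force: [-2.9, -1.2, -1.6]
width: 0.266
```

Run:
```python
from h import *
p,R=cmd([0,0,0],[65,0,-30])
p,R=cmd([0,0,0],[0,0,-80]);print(W2L(p))
im,d=grab('wrist','w17')
im,d=grab('scene','scene17');
cv2.imwrite('pics/sc17.png',cv2.resize(im[120:320,100:380],None,fx=2.8,fy=2.8)[:,:,::-1])
```

```text
cmd [500.7 -60.6 140.3] meas-cmd [79.8  3.8 -0.1] rot err [-0.    -0.002  0.   ] w 0.266 F [-2.9 -1.2 -1.6] q6 -0.13 t 35.35
cmd [580.7 -56.8 140.3] meas-cmd [-0.1  0.1 -0.1] rot err [-0.    -0.002  0.   ] w 0.266 F [-2.9 -1.2 -1.6] q6 -0.13 t 35.35
[  0.34428907 -70.4418828 ]
```

View pics/sc17.png

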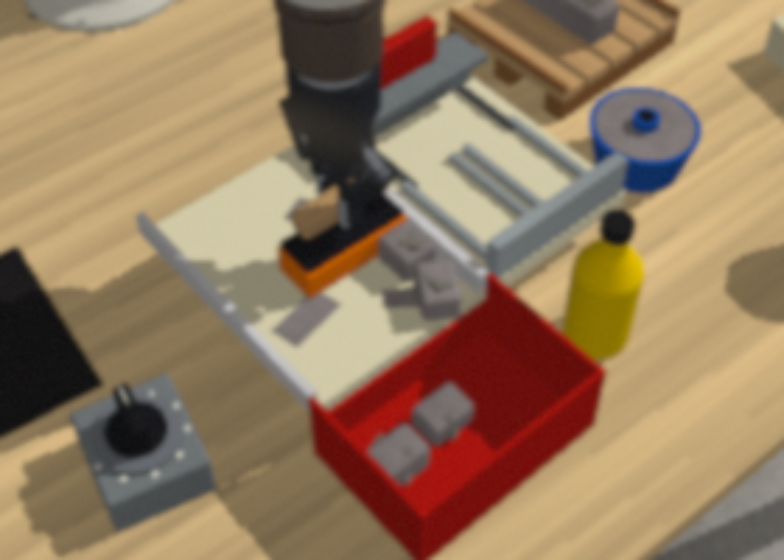

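View pics/w17.png

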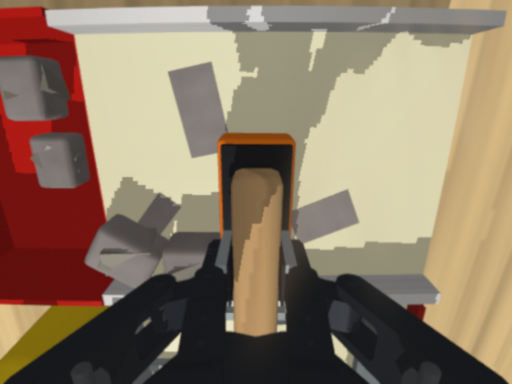

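Emit:
step_arm([
  [[0,0,0],[0,0,-9],255],
  [[0,0,0],[0,0,-18],255],
  [[0,0,0],[0,0,-27],255],
  [[0,0,0],[0,0,-36],255],
  [[0,0,0],[0,0,-45],255],
  [[0,0,0],[0,0,-54],255],
  [[0,0,0],[0,0,-63],255],
  [[0,0,0],[0,0,-72],255],
])

```text
t: 36.45
tool_pos: [652.9, -53.3, 140.3]
eef_rot: [0.387, 1.571, -2.708]
ft_force: [-0.6, 0.1, -2.0]
width: 0.26
```

Emit:
step_arm([
  [[0,0,0],[0,0,-7],255],
  [[0,0,0],[0,0,-14],255],
  [[0,0,0],[0,0,-21],255],
  [[0,0,0],[0,0,-28],255],
  [[0,0,0],[0,0,-35],255],
  [[0,0,0],[0,0,-40],255],
  [[0,0,0],[0,0,-40],255],
  [[0,0,0],[0,0,-40],255],
])

```text
t: 37.45
tool_pos: [692.2, -51.4, 140.3]
eef_rot: [-1.059, 1.571, 2.129]
ft_force: [-0.8, -0.1, -2.7]
width: 0.263
```

Run:
```python
from h import *
p,R=cmd([0,0,0],[0,0,-72])
p,R=cmd([0,0,0],[0,0,-40]);print(W2L(p))
im,d=grab('wrist','w18')
im,d=grab('scene','scene18');
cv2.imwrite('pics/sc18.png',cv2.resize(im[120:320,100:380],None,fx=2.8,fy=2.8)[:,:,::-1])
```

```text
cmd [652.6 -53.5 140.3] meas-cmd [39.6  2.  -0. ] rot err [-0. -0. -0.] w 0.263 F [-0.8 -0.1 -2.7] q6 -0.11 t 37.45
cmd [692.5 -51.6 140.3] meas-cmd [-0.3  0.2 -0. ] rot err [-0. -0. -0.] w 0.263 F [-0.8 -0.1 -2.7] q6 -0.11 t 37.45
[112.34427936 -70.48850925]
```

View pics/sc18.png

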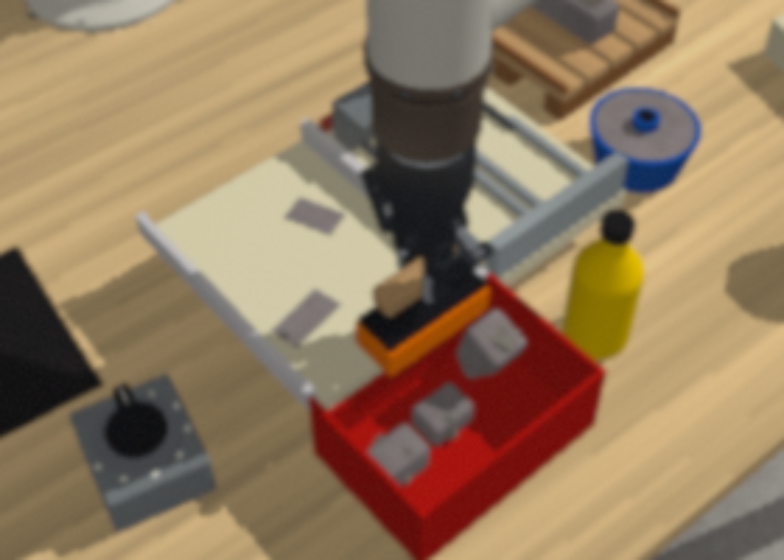

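View pics/w18.png

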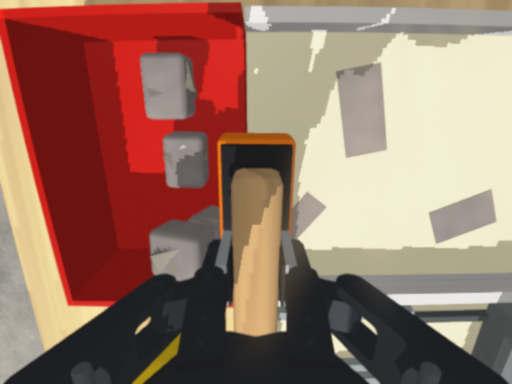

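Emit:
step_arm([
  [[0,0,0],[0,0,-4],255],
  [[0,0,0],[0,0,-8],255],
  [[0,0,0],[0,0,-8],255],
  [[0,0,0],[0,0,0],255],
  [[0,0,0],[-30,0,0],255],
  [[0,0,0],[-65,0,0],255],
  [[0,0,0],[-70,0,60],255],
  [[0,0,0],[-70,0,120],255],
])

```text
t: 38.55
tool_pos: [570.7, -57.1, 210.7]
eef_rot: [-2.795, 1.57, 0.393]
ft_force: [0.2, 0.0, -2.5]
width: 0.262
```

Run:
```python
from h import *
p,R=cmd([0,0,0],[-70,0,120])
im,d=grab('wrist','w19')
im,d=grab('scene','scene19');
for t in ['scrap1']:print(t,[(round(r['score'],2),c2w('scene',r['xyz']).round(0).tolist(),W2L(c2w('scene',r['xyz'])).round(0)) for r in mark_of('scene',t)][:8])
cv2.imwrite('pics/sc19.png',cv2.resize(im[120:320,100:380],None,fx=2.8,fy=2.8)[:,:,::-1])
```

```text
cmd [572.7 -57.2 210.3] meas-cmd [-2.   0.1  0.4] rot err [-0.     0.001 -0.   ] w 0.262 F [ 0.2  0.  -2.5] q6 -0.14 t 38.55
scrap1 [(0.82, [764.0, -19.0, 23.0], array([186., -41.])), (0.74, [753.0, -71.0, 18.0], array([172., -93.])), (0.66, [768.0, -134.0, 17.0], array([ 184., -156.])), (0.66, [771.0, -75.0, 4.0], array([189., -97.])), (0.65, [808.0, -23.0, 29.0], array([229., -47.]))]
```

View pics/sc19.png

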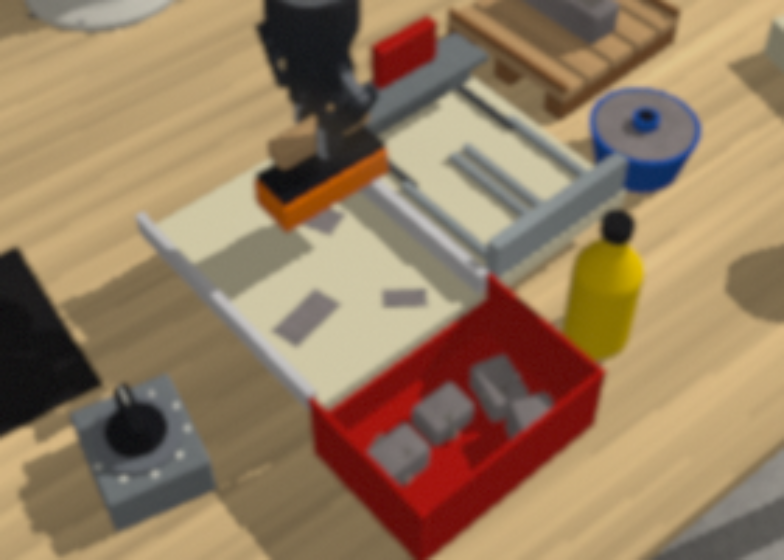

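View pics/w19.png

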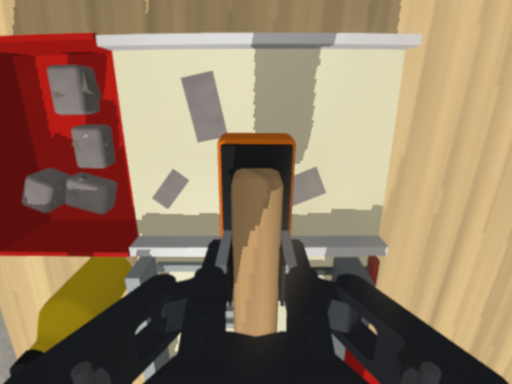

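Run:
```python
from h import *
p,R=cmd()
go([430,-362,150],None,p,R)
```

```text
cmd [572.7 -57.2 210.3] meas-cmd [-5.  -0.4 -0.2] rot err [-0.    -0.004 -0.   ] w 0.266 F [ 1.3 -0.7 -2.2] q6 -0.14 t 38.7
turn [-0.0, 0.0, 0.0] shift [60.3, 297.8, 156.7] jaw -3.095 q6 -0.14
```

Emit:
step_arm([
  [[0,0,0],[0,30,15],255],
  [[0,0,0],[0,80,42],255],
  [[0,0,0],[0,130,68],255],
  [[0,0,0],[5,180,95],255],
  [[0,0,0],[20,230,121],255],
  [[0,0,0],[40,275,145],255],
  [[0,0,0],[55,298,157],255],
  [[0,0,0],[60,298,157],255],
])

```text
t: 39.7
tool_pos: [428.9, -363.8, 149.3]
eef_rot: [-0.345, 1.57, 2.84]
ft_force: [0.7, 0.4, -2.4]
width: 0.263
```

Run:
```python
from h import *
p,R=cmd([0,0,0],[60,298,157])
im,d=grab('wrist','w20')
im,d=grab('side','side20')
for t in ['mat_top','bar1']:print(t,[(round(r['score'],2),c2w('side',r['xyz']).round(0).tolist()) for r in mark_of('side',t)][:8])
go([430,-362,83],None,p,R)
```

```text
cmd [ 429.7 -362.2  150.3] meas-cmd [-0.8 -1.6 -1. ] rot err [ 0.003 -0.001 -0.   ] w 0.263 F [ 0.7  0.4 -2.4] q6 0.46 t 39.7
mat_top [(0.89, [428.0, -360.0, 5.0]), (0.73, [572.0, 13.0, -0.0])]
bar1 [(0.66, [435.0, 366.0, 38.0]), (0.35, [758.0, 101.0, 2.0])]
turn [-0.0, 0.0, 0.0] shift [67.3, -0.2, -0.3] jaw -3.095 q6 0.46
```

View pics/w20.png

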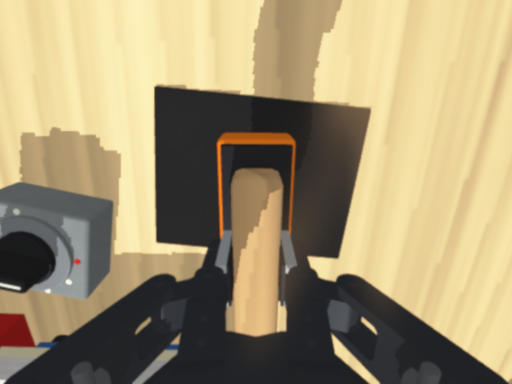

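View pics/side20.png

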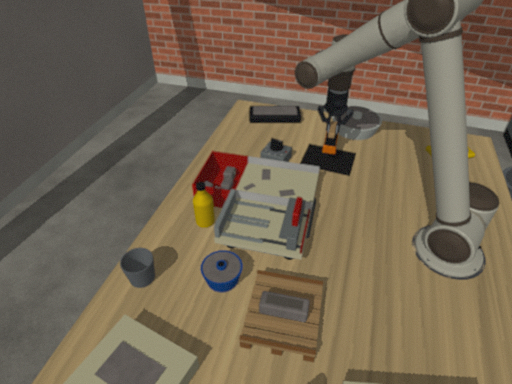

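Emit:
step_arm([
  [[0,0,0],[20,0,0],255],
  [[0,0,0],[40,0,0],255],
  [[0,0,0],[55,0,0],255],
  [[0,0,0],[62,0,0],255],
  [[0,0,0],[65,0,0],255],
  [[0,0,0],[67,0,0],255],
  [[0,0,0],[67,0,0],255],
  [[0,0,0],[67,0,0],255],
])

```text
t: 40.9
tool_pos: [430.1, -362.3, 84.1]
eef_rot: [2.627, 1.569, -0.467]
ft_force: [0.1, 1.8, 0.7]
width: 0.265
```

Run:
```python
from h import *
p,R=cmd([0,0,0],[67,0,0])
```

```text
cmd [ 429.7 -362.2   83.3] meas-cmd [ 0.4 -0.1  0.7] rot err [-0.     0.001  0.001] w 0.265 F [0.1 1.8 0.7] q6 0.46 t 40.9
```

Touching down (weight off). Release, then rise.

Emit:
step_arm([
  [[0,0,0],[0,0,0],255],
  [[0,0,0],[0,0,0],0],
  [[0,0,0],[0,0,0],0],
  [[0,0,0],[0,0,0],0],
  [[0,0,0],[0,0,0],0],
  [[0,0,0],[0,0,0],0],
  [[0,0,0],[-30,0,0],0],
  [[0,0,0],[-60,0,0],0],
])

```text
t: 41.9
tool_pos: [429.3, -362.0, 143.7]
eef_rot: [-0.395, 1.57, 2.793]
ft_force: [1.1, -0.1, -0.7]
width: 1.006
```

Run:
```python
from h import *
p,R=cmd([0,0,0],[-60,0,0])
go([600,-300,270],None,p,R)
```

```text
cmd [ 429.7 -362.2  143.3] meas-cmd [-0.4  0.2  0.4] rot err [-0.    -0.001 -0.   ] w 1.006 F [ 1.1 -0.1 -0.7] q6 0.46 t 41.9
turn [-0.0, 0.0, 0.0] shift [-126.7, -54.2, -173.0] jaw -3.095 q6 0.46
```

Emit:
step_arm([
  [[0,0,0],[-40,0,0],0],
  [[0,0,0],[-90,0,0],0],
  [[0,0,0],[-127,-15,-40],0],
  [[0,0,0],[-127,-30,-90],0],
  [[0,0,0],[-127,-45,-140],0],
  [[0,0,0],[-127,-54,-173],0],
  [[0,0,0],[-127,-54,-173],0],
  [[0,0,0],[-127,-54,-173],0],
])

```text
t: 42.9
tool_pos: [599.3, -300.1, 270.0]
eef_rot: [-0.266, 1.57, 2.923]
ft_force: [-0.0, 0.1, 0.0]
width: 1.003
```

Run:
```python
from h import *
p,R=cmd([0,0,0],[-127,-54,-173])
im,d=grab('wrist','w21')
im,d=grab('scene','scene21')
for t in ['float','mat_top','bar1','clamp_handle','scrap1','oil','ringmould']:print(t,[(round(r['score'],2),c2w('scene',r['xyz']).round(0).tolist()) for r in mark_of('scene',t)][:5])
cv2.imwrite('pics/sc21.png',cv2.resize(im[60:320,20:380],None,fx=2.1,fy=2.1)[:,:,::-1])
```

```text
cmd [ 600.  -300.2  270.3] meas-cmd [-0.7  0.1 -0.4] rot err [-0.    -0.001 -0.   ] w 1.003 F [-0.   0.1  0. ] q6 0.27 t 42.9
float [(0.79, [435.0, -358.0, 5.0]), (0.19, [751.0, -74.0, 18.0])]
mat_top [(0.77, [427.0, -363.0, 8.0])]
bar1 [(0.6, [435.0, 370.0, 46.0])]
clamp_handle [(0.96, [468.0, 111.0, 147.0]), (0.44, [432.0, -361.0, 5.0])]
scrap1 [(0.74, [806.0, -22.0, 29.0]), (0.7, [433.0, 368.0, 39.0]), (0.59, [768.0, -131.0, 18.0]), (0.51, [763.0, -23.0, 23.0]), (0.4, [763.0, 101.0, 1.0])]
oil [(0.87, [764.0, 101.0, 2.0])]
ringmould [(0.95, [632.0, 294.0, -1.0])]
```

View pics/w21.png

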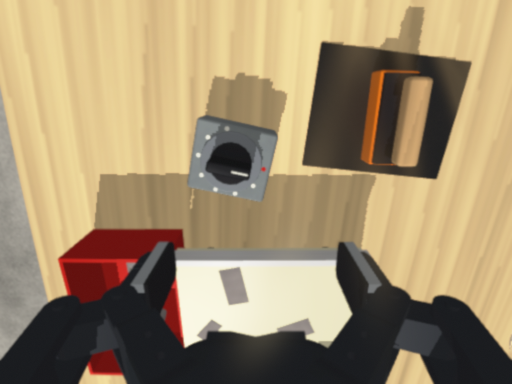

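View pics/sc21.png

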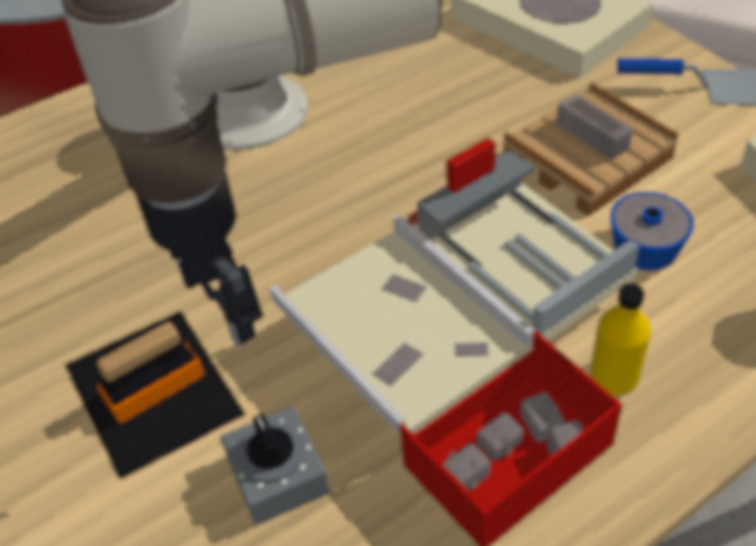

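Run:
```python
from h import *
im,d=grab('wrist','w22');W=cloud('wrist',d)
cv2.imwrite('pics/w22c.png',cv2.resize(im[105:210,175:290],None,fx=6,fy=6,interpolation=cv2.INTER_CUBIC)[:,:,::-1])
X=W.reshape(-1,3);C=im.reshape(-1,3).astype(int)
near=(abs(X[:,0]-631)<60)&(abs(X[:,1]+302)<60)
Q=X[near&(abs(X[:,2]-50)<4)];print('panel top',cv2.minAreaRect(Q[:,:2].astype(np.float32)))
red=near&(C[:,0]>120)&(C[:,1]<70);print('dot',X[red].mean(0),red.sum())
bar=near&(X[:,2]>86)&(X[:,2]<100);Q=X[bar];print('bar',len(Q),Q.mean(0),cv2.minAreaRect(Q[:,:2].astype(np.float32)))
wh=bar&(C.min(1)>110);Q=X[wh];w,v=np.linalg.eigh(np.cov(Q[:,:2].T));print('ptr',Q.mean(0),v[:,1],len(Q))
wd=near&(C.min(1)>150)&(abs(X[:,2]-50)<4)
lab=np.zeros(im.shape[:2],np.uint8);lab.reshape(-1)[wd]=1
n,l,st,ce=cv2.connectedComponentsWithStats(lab)
print([W[l==k].mean(0).round(1).tolist() for k in range(1,n)])
```

```text
panel top ((631.1577758789062, -302.0348815917969), (90.14519500732422, 100.04795837402344), 80.13082885742188)
dot [ 630.23499377 -293.71581639  205.47803699] 21
bar 592 [ 631.10392097 -303.11786677   93.25356481] ((631.2039184570312, -302.03424072265625), (14.495707511901855, 49.16315460205078), 80.26557922363281)
ptr [ 618.2194273  -299.6551914    94.14542657] [-0.98476891  0.17386832] 53
[[636.8, -342.4, 50.8], [659.9, -331.7, 50.9], [671.8, -309.1, 50.8], [668.5, -283.7, 50.6], [602.2, -272.3, 51.2], [650.7, -265.4, 50.9], [624.9, -260.8, 50.6]]
```

View pics/w22c.png

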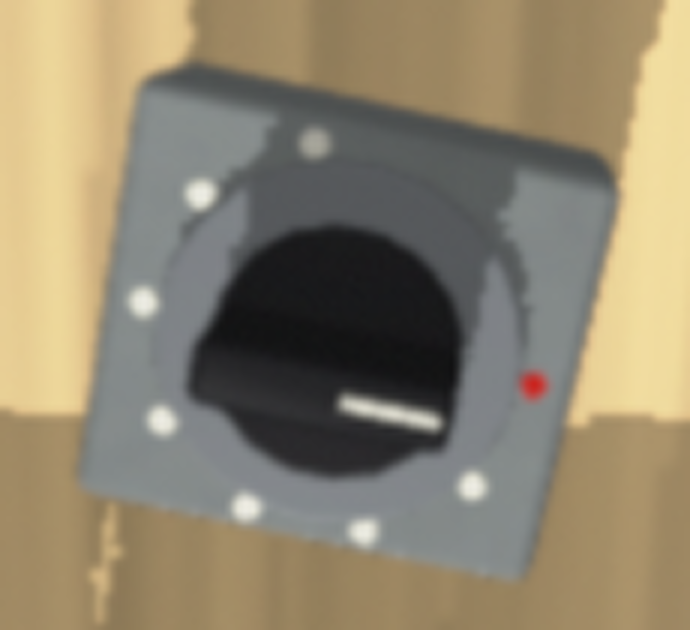

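Run:
```python
from h import *
print(env.sense()['joint_vel'].round(3)); print(job.sign_off())
```

```text
[ 0.002  0.001  0.002  0.001 -0.    -0.   ]
the job is handed in; nothing more can be done
None
```

The job is done and handed in at about 43 s of the 208 s allowed. One bar and four scraps were present. `sign_off` reports no verdict, so what follows is from my own last checks.

- **Knob:** turned anticlockwise until the torque jumped at the stop. In the last wrist picture the grip bar lines up with the control box to within about 0.002 rad, with the pointer at the red dot.
- **Clamp:** pulled back until it resisted with about 44 N. The handle has stayed at x of about 463 to 468 mm since, so it is at its stop.
- **Bar:** lies flat in the middle of the pallet at about (435, 367), aligned with it and let go.
- **Scraps:** I swept them in two lanes with the float. The pictures show all four in the trough and the board clear apart from flat grey stains. In the very last picture the network marked only three of them, but a picture just before and a look at the last one both show four. The fingers did not appear to touch any.
- **Float:** set back on its mat, sponge down, within about 8 mm of the mat's centre.
- **Mould and bottle:** both are within about 4 mm of where they started, which is the accuracy of the measurement.

No knock to the bar or float and no grip slackening showed up during the run.

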